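# Set up for counting out fittings: bin on the scale, then hold the dust lid

## Robot

A 6-joint arm with a two-finger parallel gripper is mounted at the origin on the work surface. World frame = base frame: x ahead of the robot, y to its left, z up, the work surface at z = 0. Lengths are in mm, angles in rad, forces in N, time in s.
With the tool pointing down it reaches from about 275 to 750 mm from the base axis. Payload 10.2 kg.
Tool frame: the origin (TCP) lies at the very end of the fingers, on their centre line; the grasp point (between the pads) lies 19 mm behind it (ctrl.pinch_z is the distance from the TCP to the grasp point, in mm); y points along the fingers, z is the direction in which the jaws open and shut, and the axes are right-handed (so a half turn about y gives the same grasp; the last joint's range is limited). The gripper opens to 85 mm and grips with 20 to 120 N. Pads are 22 mm wide; open, the fingers measure 114 mm over their backs; the gripper's body (76 mm by 85 mm) begins 54 mm behind the grasp point. The pads swing forward as they close: fully open they stand 13 mm farther back than shut.
Start: joints at [-1.451, 0.313, 1.498, -0, 1.331, -0.223], TCP at [176.453, -494.465, 231.294] pointing down, gripper open.
Joint ranges: [-2.94, 2.94], [-0.97, 2.17], [0.19, 2.56], [-1.23, 4.37], [0.02, 3.11], [-2.88, 2.88]. Speed limits (rad/s): [2.39, 2.39, 3.01, 3.14, 3.14, 3.14].

## Interface

Orientations are given as a unit quaternion [w, x, y, z].
In Python, from rig import sense, eyes, ctrl gives the robot as it stands. The module is installed in compiled form; this text tells all that it offers.
- The arm moves only by the shell command python3 -m handwheel 'ROWS' [FORCE]. ROWS is JSON, a list of rows, each an object of numbers: "grip": the finger opening in mm, from 0 to 85.4; "tx", "ty", "tz": the shift along the tool's x, y, z in mm; "wx", "wy", "wz": the turn, a rotation vector about the tool's x, y, z in rad. In form: [{"grip": .., "tx": .., "ty": .., "tz": .., "wx": .., "wy": .., "wz": ..}, ...]. A call has 1 to 10 rows; each row shifts and turns the commanded pose from where the row before left it, along the tool's axes as they then stand; what a row does not reach is not made up. A row lasts 1/12 s, in which the tool goes at most 41.7 mm and 7.16 degrees, less where a joint would pass 70% of its speed; a pose out of reach is approached as far as the arm can. A call is refused whole if a number of a shift passes 41.7 or a number of a turn 0.125, either way. A call with a gripper value outside its range is refused whole. The fingers move at their own pace and stop on an object; FORCE is the grip in N (left out, the last holds). Time passes only in rows, so rows that do not move let the fingers close. It gives the time, the measured TCP pose, the force and the opening at its end, in the units of the state.
- sense(): the state, without advancing time (a new reading comes with each control period).
- eyes.capture(name): name is "side" or "top"; returns a dict with "pixels" (384x512x3 uint8, red, green, blue), "mtx" (3x3 intrinsics, pixels), "dist" ([k1, k2, p1, p2, k3] as OpenCV has them; the pictures are not rectified), "R" (3x3) and "t" (3): a world point X has camera coordinates R X + t. Camera axes: x right, y down, z forward; pixel columns grow to the right and rows downward; lengths in mm; the calibration is good to about 2 mm. A picture is of the moment at which its call begins. There is no depth.
- ctrl.finish_job(): hands the job in, once; it reports no verdict.
The state is a dict: "time_s": time; "joints": joint angles; "dq": joint speeds; "tau": joint torques, N m; "eef_pos": TCP position; "ee_rot": TCP orientation; "force": force on the tool from outside, world axes, zero at the start; "wrist_torque": the same for the moment, N m; "grip_width": opening from 0.0 (shut) to 1.0 (fully open).
Only numpy, scipy, OpenCV 4.12 (cv2) and the standard library are available. Lean on these libraries where they do the work, as an engineer would, in place of code of your own. Each camera call takes 0.05 s, during which the arm holds its last target.

## Task

A colleague across the table is about to count fittings out of the big lidded stock bin. Set the empty small bin down on the counting scale's steel load plate, centred and square to the plate, and let go of it; then lift the stock bin's dust lid (it has a bow handle) and hold it open at 50 degrees. The lid shuts by itself, so finish with the gripper still holding it there; do not drop the small bin, and leave everything else on the table where it is.

Things in the scene. Friction and masses are not known exactly. Their poses are not given: they have to be found in the camera images.
- pick_bin: the empty small storage bin: blue plastic, open top; 160 mm long (own x, low 42 mm front at +x), 100 mm wide (own y) over the rims, 75 mm tall, 0.11 to 0.22 kg, loose on the table. Origin: centre of its underside, z up. Walls and floor 3 mm. The other small bin is smaller and full. It can be gripped from above by the rim of a long side, one finger inside, one outside
- pick_rim (a point): on the small bin's rim, right-hand long side (own y = -45.5 mm, x = -12 mm, 67 mm above the bin's origin), mid thickness; axes are the bin's. The rim is 9 mm thick (y) and 16 mm deep, its top 75 mm above the bin's underside, and runs level from 68 mm behind this point to 47 mm before it (x). The left side has its mirror image
- platform (a point): centre of the top face of the counting scale's steel load plate, 58 mm above the table; the plate is 185 mm (own x) by 145 mm (own y), level, fixed. x points to the scale's sloping display, which begins 100 mm from this point and rises 14 mm above the plate; z up
- scale: the white counting scale, 240 mm (own x) by 170 mm, fixed to the table; the load plate's centre lies 45 mm behind its origin (own x = -45 mm, y = 0); display at +x
- stock_bin: the big blue stock bin, fixed to the table: 300 mm long (own x), 220 mm wide (own y), 150 mm tall; origin: centre of its underside, z up. Its low open front at +x looks away from the robot; the lid's hinge is on its back rim, nearest the robot
- lid (a joint): opening angle of the stock bin's grey dust lid, rad: 0 shut, grows as the far edge rises and swings towards the robot, end stop 1.4; 50 degrees is 0.873. Weight and a weak spring shut it from any angle: 2 to 5 N at the handle, square to the lid. The lid: a plate 212 mm long from the hinge, 226 mm wide, 4 mm thick, with a 118 mm front flap bent 41 degrees down at its far edge
- lid_handle (a point): middle of the lid's bow handle: a round steel bar 10 mm thick, 100 mm long, parallel to the hinge (own y), a post at each end; 180 mm from the hinge along the lid (own x), 40 mm above the hinge axis square to the lid (own z), 36 mm above the lid's face: fingers pinch it from above, and it can turn in the pads. Axes turn with the lid, z its outer normal. Shut: 192 mm above the table
- lid_hinge (a point): middle of the lid's hinge axis, 152 mm above the table, 150 mm behind the stock bin's origin; axes are the stock bin's, the hinge runs along y
- full_bin: bystander: small blue storage bin 120 x 90 x 60 mm full of fittings, near the far edge; leave alone
- nipple: bystander: steel threaded nipple with a hexagon in the middle, 44 mm tall, 27 mm across, standing; leave alone
- ferrule: bystander: steel crimp sleeve, a tube 26 mm across and 34 mm tall, standing; leave alone
- wrench: bystander: open-ended wrench 180 mm long lying flat at the right; leave alone
- hose_end: bystander: steel hose end with swivel nut, 62 mm tall, 33 mm across, standing; leave alone
- elbow: bystander: steel elbow adapter 48 mm tall, standing; leave alone
- carton: bystander: small closed cardboard carton 60 x 85 x 45 mm; leave alone
Mind the look-alikes: they are no part of the job. What is shaped like the pick_bin but red or white is not meant.

How it is judged:
By the outcome, as a careful person would: the job done as asked, in the order asked, and still so for the second after the job is handed in, while the arm keeps its last pose, push and grip.
It also fails if it takes over 58 s, if anything falls off the work surface, if the arm or the gripper's body presses on something with over 40 N, if the wrist force passes 120 N, or if a joint passes its speed limit or range.

## Working session

There is one attempt and no reset: what is moved stays moved. The work goes in short steps, Python scripts to look and compute and a shell command to move; the robot and the scene stay as the last step left them, time stands still between calls to the robot, and variables do not carry over. Pictures are saved under pics/ and viewed, and the job is handed in when it is done.

```bash
mkdir -p pics; python3 - <<'E'
from rig import sense, eyes, ctrl
import cv2,pickle,numpy as np
print(sense()); print(ctrl.pinch_z)
for n in ("side","top"):
    c=eyes.capture(n); pickle.dump(c,open(n+".pkl","wb"))
    cv2.imwrite(f"pics/{n}0.png",cv2.resize(c["pixels"][:,:,::-1],(768,576),interpolation=cv2.INTER_CUBIC))
    print(n,c["mtx"],c["dist"],c["R"],c["t"], -np.array(c["R"]).T@np.array(c["t"]))
E
```

```text
{'time_s': 0.0, 'joints': array([-1.45141189e+00,  3.13463903e-01,  1.49844370e+00, -2.33584297e-05,
        1.33101649e+00, -2.23398364e-01]), 'dq': array([ 5.41396268e-04,  1.17227884e-03,  5.78949430e-04, -2.38341374e-04,
       -6.23265356e-05,  6.31750771e-04]), 'tau': array([-6.53936877e-04, -4.12263465e+01, -2.59744692e+01, -1.91363843e-04,
        4.19836171e-03,  1.53812050e-05]), 'eef_pos': array([ 176.40883303, -494.19358679,  230.72547714]), 'ee_rot': array([ 0.12061793, -0.12058501,  0.69721657, -0.69627554]), 'force': array([-0.1544824 ,  0.85928846,  0.17460639]), 'wrist_torque': array([-0.00162822, -0.00912871, -0.04347696]), 'grip_width': 1.0030918995003129}
18.700000000000003
side [[433.00303719   0.         252.45352557]
 [  0.         433.00303719 190.57546853]
 [  0.           0.           1.        ]] [-0.05112671  0.          0.          0.          0.        ] [[-0.99666085 -0.08136429 -0.00685627]
 [-0.04200109  0.58286724 -0.81148117]
 [ 0.07002189 -0.80848354 -0.58433835]] [ 465.05440114  214.89602841 1276.87182641] [383.11840763 944.91281644 923.6977943 ]
top [[432.21695234   0.         253.78857156]
 [  0.         432.21695234 192.95812644]
 [  0.           0.           1.        ]] [-0.13961731  0.          0.          0.          0.        ] [[-0.0058715  -0.99997716  0.00334872]
 [-0.9930194   0.00543607 -0.11782584]
 [ 0.11780495 -0.00401716 -0.99302863]] [-110.76522333  495.06696139 1515.54568517] [ 312.4219592  -107.36572511 1563.68285636]
```

View pics/side0.png

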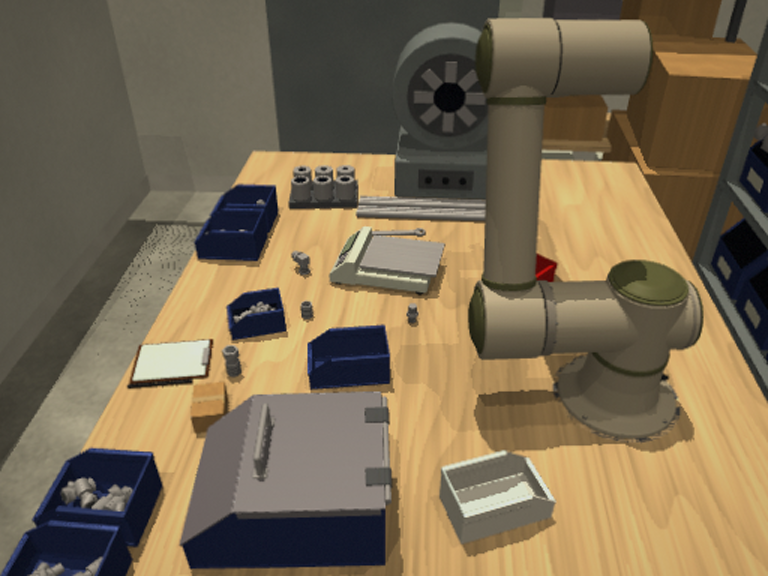

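View pics/top0.png

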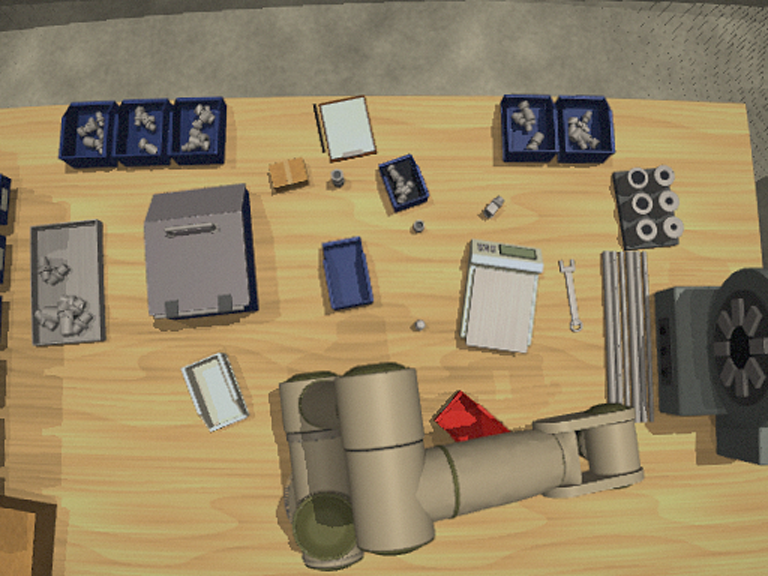

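Candidates for pick_bin in the 768-px top view are blue empty (347,273), small blue full (402,182), red (470,415) and white (213,392). Only the one at (347,273) is blue, empty and open, so I'll confirm it in a crop.

```bash
cat > h.py <<'E'
import cv2,pickle,numpy as np
def load(n): return pickle.load(open(n+".pkl","rb"))
def crop(c,u0,v0,w,h,name,s):
    im=c["pixels"][v0:v0+h,u0:u0+w,::-1]
    im=cv2.resize(im,(w*s,h*s),interpolation=cv2.INTER_CUBIC)
    cv2.imwrite("pics/"+name+".png",im)
def proj(c,X):
    r=cv2.Rodrigues(np.array(c["R"]))[0]
    return cv2.projectPoints(np.array(X,float).reshape(-1,1,3),r,np.array(c["t"],float),np.array(c["mtx"]),np.array(c["dist"],float))[0][:,0]
def onz(c,uv,z):
    p=cv2.undistortPoints(np.array(uv,float).reshape(-1,1,2),np.array(c["mtx"]),np.array(c["dist"],float))[:,0]
    d=np.c_[p,np.ones(len(p))]@np.array(c["R"]); o=-np.array(c["R"]).T@np.array(c["t"])
    return o+d*((z-o[2])/d[:,2])[:,None]
E
python3 - <<'E'
from h import *
t=load("top");s=load("side")
a=[(t,205,150,50,65),(t,300,150,70,90),(s,195,205,75,60),(s,215,145,90,55)]
ims=[]
for c,u,v,w,h in a:
    im=c["pixels"][v:v+h,u:u+w,::-1]; im=cv2.resize(im,None,fx=5 if c is t else 5,fy=5,interpolation=cv2.INTER_CUBIC)
    ims.append(im)
def canv(i,j):
    H=max(i.shape[0],j.shape[0]);f=lambda x:cv2.copyMakeBorder(x,0,H-x.shape[0],0,10,0)
    return cv2.hconcat([f(i),f(j)])
cv2.imwrite("pics/c_top.png",canv(ims[0],ims[1]));cv2.imwrite("pics/c_side.png",canv(ims[2],ims[3])[:, :800] if 0 else cv2.resize(canv(ims[2],ims[3]),(760,int(300*760/845))))
crop(t,92,118,84,102,"c_lid",5)
crop(s,118,255,148,125,"c_lids",5)
E
```

```text
(no output)
```

View pics/c_top.png

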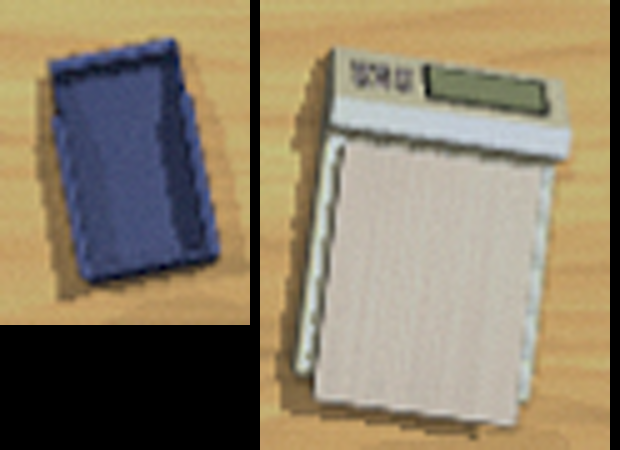

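View pics/c_lid.png

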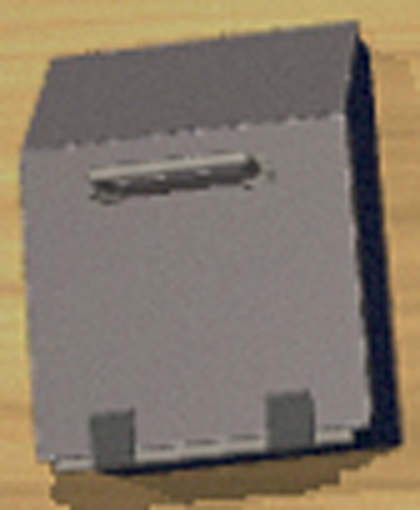

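View pics/c_side.png

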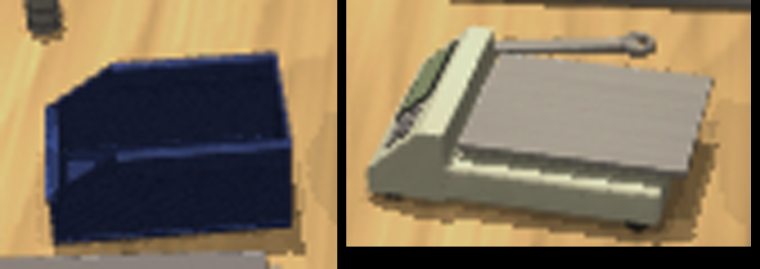

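View pics/c_lids.png

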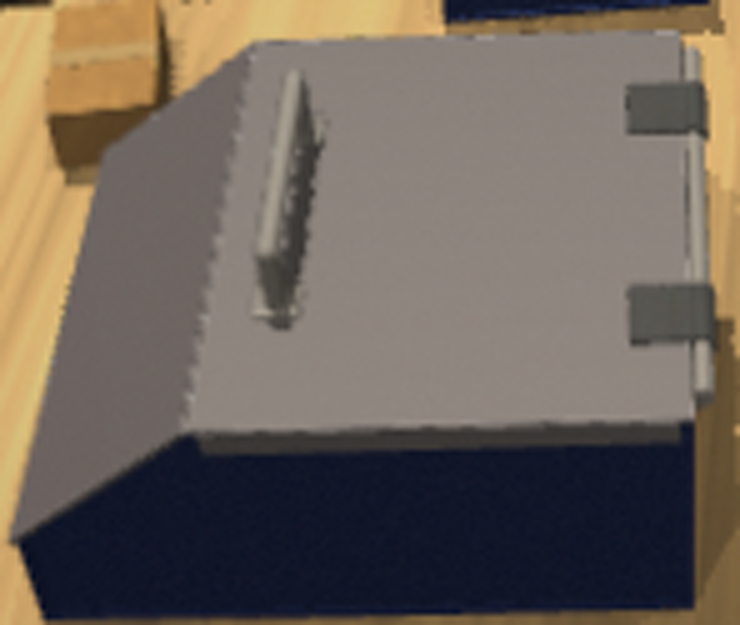

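```bash
cat > fit.py <<'E'
from h import *
from scipy.optimize import least_squares
t=load("top");s=load("side")
def px(p,u0,v0,k,ox=0): p=np.array(p,float); return [u0+(p[0]-ox+.5)/k-.5, v0+(p[1]+.5)/k-.5]
k2=5*760/845
T1=lambda *p:(0,px(p,205,150,5)); T2=lambda *p:(0,px(p,300,150,5,260)); T3=lambda *p:(0,px(p,92,118,5))
S1=lambda *p:(1,px(p,195,205,k2)); S2=lambda *p:(1,px(p,215,145,k2,385*760/845)); S3=lambda *p:(1,px(p,118,255,5))
objs={
"bin":[((-80,50,75),T1(88,283)),((-80,-50,75),T1(217,260)),((80,50,42),T1(48,60)),((80,-50,42),T1(177,40)),((35,-50,75),T1(190,95)),((35,50,75),T1(55,118)),
 ((-80,50,75),S1(290,146)),((-80,-50,75),S1(275,53)),((35,-50,75),S1(112,66)),((80,50,0),S1(55,243)),((-80,50,0),S1(291,228)),((80,-50,42),S1(46,105))],
"plate":[((-92.5,72.5,58),T2(315,402)),((-92.5,-72.5,58),T2(518,426)),((92.5,72.5,58),T2(345,142)),((92.5,-72.5,58),T2(542,163)),
 ((-92.5,-72.5,58),S2(713,77)),((-92.5,72.5,58),S2(688,172)),((92.5,72.5,58),S2(456,147)),((92.5,-72.5,58),S2(497,55))],
"hinge":[((212,113,156),T3(22,148)),((212,-113,156),T3(345,117)),((0,113,156),T3(38,462)),((0,-113,156),T3(370,430)),((180,50,192),T3(92,178)),((180,-50,192),T3(258,160)),
 ((212,-113,156),S3(258,43)),((212,113,156),S3(192,435)),((0,-113,156),S3(683,33)),((0,113,156),S3(692,422)),((180,-50,197),S3(295,72)),((180,50,197),S3(265,250))]}
def world(p,X):
    X=np.array(X,float);c,n=np.cos(p[2]),np.sin(p[2])
    return np.c_[X[:,0]*c-X[:,1]*n+p[0],X[:,0]*n+X[:,1]*c+p[1],X[:,2]]
def res(p,o,cams=(0,1)):
    r=[]
    for X,(ci,uv) in o:
        if ci in cams: r+=list(proj((t,s)[ci],world(p,[X]))[0]-uv)
    return np.array(r)
if __name__=="__main__":
  for n,o in objs.items():
    for cams in ((0,1),(0,),(1,)):
        p0={"bin":[400,0,0],"plate":[400,-250,0],"hinge":[300,250,0]}[n]
        f=least_squares(res,p0,args=(o,cams),x_scale=[100,100,1],loss="soft_l1")
        print(n,cams,np.round(f.x,3))
        if cams==(0,1):print(np.round(res(f.x,o).reshape(-1,2),1).tolist())
E
python3 fit.py
```

```text
bin (0, 1) [ 5.32697e+02 -3.34110e+01  1.76000e-01]
[[-1.6, -0.5], [1.0, -1.1], [-0.6, 1.1], [1.1, 0.2], [0.5, -0.3], [-0.7, 0.2], [0.4, 0.2], [0.3, -0.6], [-0.5, -1.1], [-0.5, 1.0], [0.2, 0.6], [0.3, -0.6]]
bin (0,) [ 5.32426e+02 -3.33120e+01  1.68000e-01]
bin (1,) [ 5.32829e+02 -3.31680e+01  1.81000e-01]
plate (0, 1) [ 4.41323e+02 -3.93327e+02 -1.27000e-01]
[[-0.3, 0.3], [-0.0, 0.4], [-0.8, 0.2], [0.2, 1.0], [-0.7, -0.5], [-0.4, -0.2], [-0.2, -0.4], [-0.5, -0.6]]
plate (0,) [ 4.43000e+02 -3.94112e+02 -1.25000e-01]
plate (1,) [ 4.39505e+02 -3.90495e+02 -1.30000e-01]
hinge (0, 1) [4.35295e+02 2.91694e+02 9.80000e-02]
[[-1.2, 1.0], [-0.4, -0.2], [-1.0, 0.3], [-0.7, -0.2], [-0.1, -0.1], [-3.6, 0.2], [-0.4, -1.1], [-2.1, -1.3], [0.1, -0.4], [0.5, -0.2], [0.1, -0.2], [0.3, -1.5]]
hinge (0,) [4.35692e+02 2.89348e+02 9.10000e-02]
hinge (1,) [4.34616e+02 2.93013e+02 1.05000e-01]
```

```bash
cat > pl.py <<'E'
import numpy as np, sys
from scipy.spatial.transform import Rotation as Ro
from rig import sense
BIN=(532.6,-33.3,.176); PL=(441.3,-393.0,-.127); HG=(435.2,291.5,.098)
def pt(p,x,y,z): c,n=np.cos(p[2]),np.sin(p[2]); return np.array([p[0]+c*x-n*y,p[1]+n*x+c*y,z])
def Rdown(jaw,tilt=0,ax=None):
    z=np.array([np.cos(jaw),np.sin(jaw),0]); y=np.array([0,0,-1.]); x=np.cross(y,z)
    R=np.c_[x,y,z]
    return R if not tilt else Ro.from_rotvec(np.array(ax)*tilt).as_matrix()@R
def cur():
    s=sense(); q=s["ee_rot"]; return s,np.array(s["eef_pos"]),Ro.from_quat([q[1],q[2],q[3],q[0]]).as_matrix()
def plan(P,R):
    s,p,R0=cur()
    print("t",round(s["time_s"],2),"tcp",np.round(p,1),"J",np.round(s["joints"],2),"F",np.round(s["force"],1),"g",round(s["grip_width"],3))
    print("jaw az",np.arctan2(R0[1,2],R0[0,2]).round(3),"y ax",R0[:,1].round(3))
    print("world d",np.round(P-p,1),"rotvec tool",Ro.from_matrix(R0.T@R).as_rotvec().round(4))
    print("shift in current axes",np.round(R0.T@(P-p),1),"in target axes",np.round(R.T@(P-p),1))
E
python3 - <<'E'
from pl import *
for j in (BIN[2]+np.pi/2,BIN[2]-np.pi/2):
    plan(pt(BIN,-12,-45.5,200),Rdown(j))
E
```

```text
t 0.1 tcp [ 176.4 -494.2  230.8] J [-1.45  0.31  1.5  -0.    1.33 -0.22] F [ 0.4 -0.1  0. ] g 0.998
jaw az -1.228 y ax [-0.     0.001 -1.   ]
world d [352.3 414.  -30.8] rotvec tool [-2.0000e-04 -2.9748e+00 -1.7000e-03]
shift in current axes [-471.    31.2 -271.5] in target axes [419.4  30.8 346. ]
t 0.1 tcp [ 176.4 -494.2  230.8] J [-1.45  0.31  1.5  -0.    1.33 -0.22] F [ 0.4 -0.1  0. ] g 0.998
jaw az -1.228 y ax [-0.     0.001 -1.   ]
world d [352.3 414.  -30.8] rotvec tool [ 1.100e-03  1.668e-01 -1.000e-04]
shift in current axes [-471.    31.2 -271.5] in target axes [-419.4   30.8 -346. ]
```

```bash
python3 -m handwheel '[{"wy":0.0834,"grip":50},{"wy":0.0834},{"tx":-23.3,"tz":-19.2},{"tx":-23.3,"tz":-19.2},{"tx":-23.3,"tz":-19.2},{"tx":-23.3,"tz":-19.2},{"tx":-23.3,"tz":-19.2},{"tx":-23.3,"tz":-19.2},{"tx":-23.3,"tz":-19.2},{"tx":-23.3,"tz":-19.2}]' 40
python3 -m handwheel '[{"tx":-23.3,"tz":-19.2},{"tx":-23.3,"tz":-19.2},{"tx":-23.3,"tz":-19.2},{"tx":-23.3,"tz":-19.2},{"tx":-23.3,"tz":-19.2},{"tx":-23.3,"tz":-19.2},{"tx":-23.3,"tz":-19.2},{"tx":-23.3,"tz":-19.2},{"tx":-23.3,"tz":-19.2},{"tx":-23.3,"tz":-19.2}]' 
python3 - <<'E'
from pl import *
plan(pt(BIN,-12,-45.5,120),Rdown(BIN[2]-np.pi/2))
E
```

```text
t 0.1 tcp [ 176.4 -494.2  230.8] J [-1.45  0.31  1.5  -0.    1.33 -0.22] F [ 0.4 -0.1  0. ] g 0.998
jaw az -1.228 y ax [-0.     0.001 -1.   ]
world d [ 352.3  414.  -110.8] rotvec tool [ 1.100e-03  1.668e-01 -1.000e-04]
shift in current axes [-471.   111.2 -271.4] in target axes [-419.4  110.8 -346. ]invalid input
invalid input
```

```bash
python3 -m handwheel '[{"grip":50,"tx":0,"ty":0,"tz":0,"wx":0,"wy":0.0834,"wz":0},{"grip":50,"tx":0,"ty":0,"tz":0,"wx":0,"wy":0.0834,"wz":0},{"grip":50,"tx":-23.3,"ty":0,"tz":-19.2,"wx":0,"wy":0,"wz":0},{"grip":50,"tx":-23.3,"ty":0,"tz":-19.2,"wx":0,"wy":0,"wz":0},{"grip":50,"tx":-23.3,"ty":0,"tz":-19.2,"wx":0,"wy":0,"wz":0},{"grip":50,"tx":-23.3,"ty":0,"tz":-19.2,"wx":0,"wy":0,"wz":0},{"grip":50,"tx":-23.3,"ty":0,"tz":-19.2,"wx":0,"wy":0,"wz":0},{"grip":50,"tx":-23.3,"ty":0,"tz":-19.2,"wx":0,"wy":0,"wz":0},{"grip":50,"tx":-23.3,"ty":0,"tz":-19.2,"wx":0,"wy":0,"wz":0},{"grip":50,"tx":-23.3,"ty":0,"tz":-19.2,"wx":0,"wy":0,"wz":0}]' 40
```

```text
time_s: 0.93
eef_pos: [333.7, -309.2, 231.1]
ee_rot: [0.062, -0.062, 0.705, -0.704]
force: [0.6, 0.3, 0.3]
grip_width: 0.585
```

```bash
python3 -m handwheel '[{"grip":50,"tx":-23.3,"ty":0,"tz":-19.2,"wx":0,"wy":0,"wz":0},{"grip":50,"tx":-23.3,"ty":0,"tz":-19.2,"wx":0,"wy":0,"wz":0},{"grip":50,"tx":-23.3,"ty":0,"tz":-19.2,"wx":0,"wy":0,"wz":0},{"grip":50,"tx":-23.3,"ty":0,"tz":-19.2,"wx":0,"wy":0,"wz":0},{"grip":50,"tx":-23.3,"ty":0,"tz":-19.2,"wx":0,"wy":0,"wz":0},{"grip":50,"tx":-23.3,"ty":0,"tz":-19.2,"wx":0,"wy":0,"wz":0},{"grip":50,"tx":-23.3,"ty":0,"tz":-19.2,"wx":0,"wy":0,"wz":0},{"grip":50,"tx":-23.3,"ty":0,"tz":-19.2,"wx":0,"wy":0,"wz":0},{"grip":50,"tx":-23.3,"ty":0,"tz":-19.2,"wx":0,"wy":0,"wz":0},{"grip":50,"tx":-23.3,"ty":0,"tz":-19.2,"wx":0,"wy":0,"wz":0}]'
python3 - <<'E'
from pl import *
plan(pt(BIN,-12,-45.5,120),Rdown(BIN[2]-np.pi/2))
E
```

```text
time_s: 1.77
eef_pos: [529.5, -79.3, 231.0]
ee_rot: [0.062, -0.062, 0.704, -0.704]
force: [-0.1, -0.7, 0.9]
grip_width: 0.586
t 1.77 tcp [529.5 -79.3 231. ] J [-0.37  0.34  1.47 -0.    1.34  1.03] F [-0.1 -0.7  0.9] g 0.586
jaw az -1.395 y ax [-0.001  0.    -1.   ]
world d [  -0.8   -0.9 -111. ] rotvec tool [0.0003 0.0001 0.0006]
shift in current axes [  0.8 111.    0.8] in target axes [  0.9 111.    0.7]
```

```bash
python3 -m handwheel '[{"grip":50,"tx":0,"ty":30,"tz":0.5,"wx":0,"wy":0,"wz":0},{"grip":50,"tx":0,"ty":35,"tz":0.3,"wx":0,"wy":0,"wz":0},{"grip":50,"tx":0.8,"ty":30,"tz":0,"wx":0,"wy":0,"wz":0},{"grip":50,"tx":0,"ty":16,"tz":0,"wx":0,"wy":0,"wz":0},{"grip":50,"tx":0,"ty":0,"tz":0,"wx":0,"wy":0,"wz":0}]'
python3 - <<'E'
from pl import *
from h import *
from rig import eyes
plan(pt(BIN,-12,-45.5,48),Rdown(BIN[2]-np.pi/2))
a=eyes.capture("side")
crop(a,180,170,120,100,"g1",6)
b=eyes.capture("top"); crop(b,180,120,120,100,"g1t",6)
E
```

```text
time_s: 2.18
eef_pos: [526.3, -80.9, 116.6]
ee_rot: [0.06, -0.064, 0.706, -0.703]
force: [-0.1, -0.1, -0.3]
grip_width: 0.587
t 2.18 tcp [526.3 -80.9 116.6] J [-0.37  0.45  1.62 -0.    1.08  1.02] F [-0.1 -0.1 -0.3] g 0.587
jaw az -1.395 y ax [-0.007  0.003 -1.   ]
world d [  2.5   0.7 -68.6] rotvec tool [0.0038 0.     0.0063]
shift in current axes [-3.  68.6 -0. ] in target axes [-2.6 68.6 -0.3]
```

View pics/g1.png

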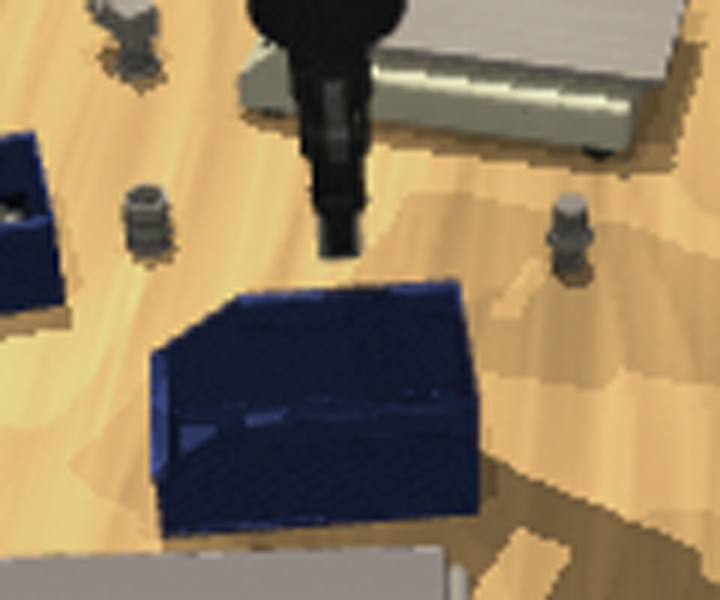

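View pics/g1t.png

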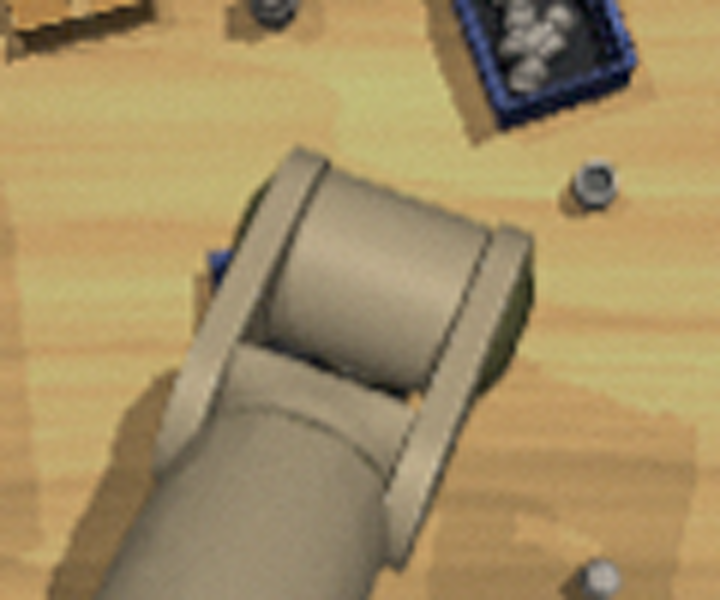

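Side view: the fingertips (338,255) stand above the bin's right-hand rim (line from 240,297 to 460,283), as the fit says. The arm hides the bin in the top view. Going down.

```bash
python3 -m handwheel '[{"grip":50,"tx":0,"ty":20,"tz":0,"wx":0,"wy":0,"wz":0},{"grip":50,"tx":0,"ty":20,"tz":0,"wx":0,"wy":0,"wz":0},{"grip":50,"tx":0,"ty":18,"tz":0,"wx":0,"wy":0,"wz":0},{"grip":50,"tx":0,"ty":10,"tz":0,"wx":0,"wy":0,"wz":0},{"grip":50,"tx":0,"ty":4,"tz":0,"wx":0,"wy":0,"wz":0},{"grip":50,"tx":0,"ty":0,"tz":0,"wx":0,"wy":0,"wz":0},{"grip":50,"tx":0,"ty":0,"tz":0,"wx":0,"wy":0,"wz":0}]'
python3 - <<'E'
from pl import *
from h import *
from rig import eyes
plan(pt(BIN,-12,-45.5,48),Rdown(BIN[2]-np.pi/2))
a=eyes.capture("side")
crop(a,180,170,120,100,"g2",6)
E
```

```text
time_s: 2.87
eef_pos: [529.0, -82.0, 49.5]
ee_rot: [-0.063, 0.062, -0.704, 0.705]
force: [0.2, 0.4, 0.2]
grip_width: 0.582
t 2.87 tcp [529.  -82.   49.5] J [-0.37  0.55  1.67  0.    0.92  1.02] F [0.2 0.4 0.2] g 0.582
jaw az -1.395 y ax [ 0.002 -0.001 -1.   ]
world d [-0.2  1.8 -1.5] rotvec tool [-0.001  -0.     -0.0017]
shift in current axes [-0.1  1.5 -1.8] in target axes [-0.1  1.5 -1.8]
```

View pics/g2.png

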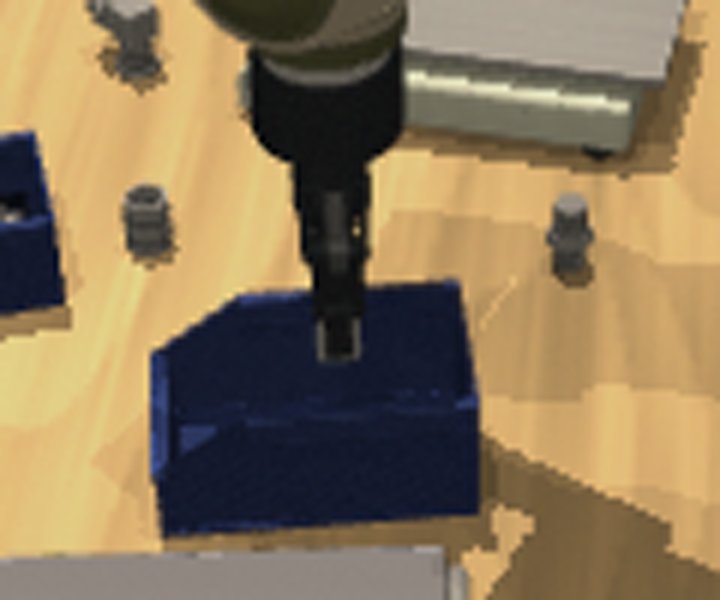

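One finger is inside the bin (338,350) and the other is outside the rim. Closing.

```bash
python3 -m handwheel '[{"grip":30,"tx":0,"ty":1,"tz":-1.5,"wx":0,"wy":0,"wz":0},{"grip":20,"tx":0,"ty":0,"tz":0,"wx":0,"wy":0,"wz":0},{"grip":5,"tx":0,"ty":0,"tz":0,"wx":0,"wy":0,"wz":0},{"grip":5,"tx":0,"ty":0,"tz":0,"wx":0,"wy":0,"wz":0},{"grip":5,"tx":0,"ty":0,"tz":0,"wx":0,"wy":0,"wz":0},{"grip":5,"tx":0,"ty":0,"tz":0,"wx":0,"wy":0,"wz":0},{"grip":5,"tx":0,"ty":0,"tz":0,"wx":0,"wy":0,"wz":0},{"grip":5,"tx":0,"ty":0,"tz":0,"wx":0,"wy":0,"wz":0}]' 50
python3 -m handwheel '[{"grip":0,"tx":0,"ty":0,"tz":0,"wx":0,"wy":0,"wz":0},{"grip":0,"tx":0,"ty":0,"tz":0,"wx":0,"wy":0,"wz":0}]' 50
```

```text
time_s: 3.58
eef_pos: [528.2, -80.2, 47.7]
ee_rot: [-0.062, 0.062, -0.704, 0.704]
force: [-1.5, 0.7, 6.2]
grip_width: 0.096
time_s: 3.75
eef_pos: [528.2, -80.3, 47.7]
ee_rot: [-0.062, 0.062, -0.704, 0.704]
force: [-1.3, 1.2, 5.8]
grip_width: 0.098
```

```bash
python3 -m handwheel '[{"grip":0,"tx":0,"ty":-5,"tz":0,"wx":0,"wy":0,"wz":0},{"grip":0,"tx":0,"ty":-12,"tz":0,"wx":0,"wy":0,"wz":0},{"grip":0,"tx":0,"ty":-18,"tz":0,"wx":0,"wy":0,"wz":0},{"grip":0,"tx":0,"ty":-18,"tz":0,"wx":0,"wy":0,"wz":0},{"grip":0,"tx":0,"ty":-18,"tz":0,"wx":0,"wy":0,"wz":0},{"grip":0,"tx":0,"ty":-18,"tz":0,"wx":0,"wy":0,"wz":0},{"grip":0,"tx":0,"ty":-12,"tz":0,"wx":0,"wy":0,"wz":0},{"grip":0,"tx":0,"ty":-5,"tz":0,"wx":0,"wy":0,"wz":0},{"grip":0,"tx":0,"ty":0,"tz":0,"wx":0,"wy":0,"wz":0}]' 50
python3 - <<'E'
from pl import *
from h import *
from rig import eyes
plan(pt(PL,-12,-45.5,58+48+40),Rdown(PL[2]-np.pi/2))
a=eyes.capture("side")
crop(a,180,140,120,100,"g3",6)
E
```

```text
time_s: 4.5
eef_pos: [528.2, -80.4, 154.1]
ee_rot: [-0.063, 0.062, -0.704, 0.705]
force: [-0.4, 0.3, -1.6]
grip_width: 0.093
t 4.5 tcp [528.2 -80.4 154.1] J [-0.37  0.4   1.58 -0.    1.16  1.02] F [-0.4  0.3 -1.6] g 0.093
jaw az -1.395 y ax [ 0.001 -0.001 -1.   ]
world d [-104.6 -356.2   -8.1] rotvec tool [-0.0007  0.303  -0.0014]
shift in current axes [165.3   8.2 332.4] in target axes [ 58.6   8.1 366.6]
```

View pics/g3.png

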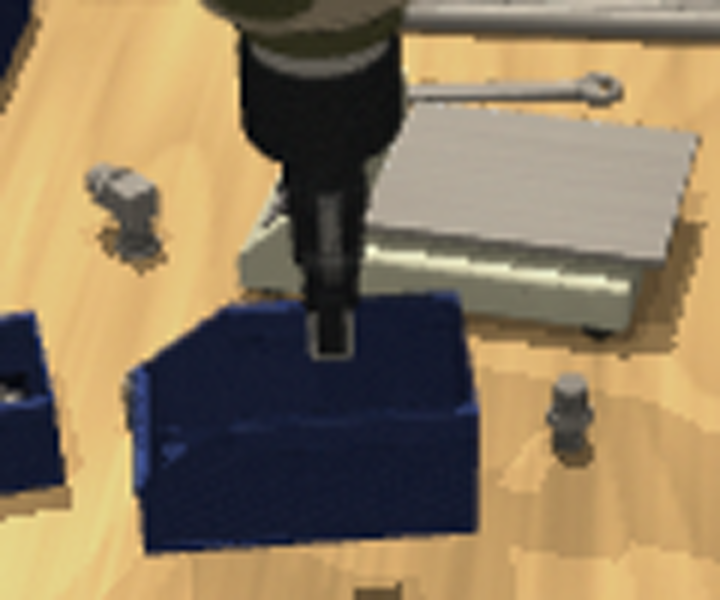

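```bash
python3 -m handwheel '[{"grip":0,"tx":0,"ty":0,"tz":0,"wx":0,"wy":0.0758,"wz":0},{"grip":0,"tx":0,"ty":0,"tz":0,"wx":0,"wy":0.0758,"wz":0},{"grip":0,"tx":0,"ty":0,"tz":0,"wx":0,"wy":0.0758,"wz":0},{"grip":0,"tx":0,"ty":0,"tz":0,"wx":0,"wy":0.0758,"wz":0},{"grip":0,"tx":3.66,"ty":0,"tz":12,"wx":0,"wy":0,"wz":0},{"grip":0,"tx":3.66,"ty":0,"tz":20,"wx":0,"wy":0,"wz":0},{"grip":0,"tx":3.66,"ty":0,"tz":25,"wx":0,"wy":0,"wz":0},{"grip":0,"tx":3.66,"ty":0,"tz":25,"wx":0,"wy":0,"wz":0},{"grip":0,"tx":3.66,"ty":0,"tz":25,"wx":0,"wy":0,"wz":0},{"grip":0,"tx":3.66,"ty":0,"tz":25,"wx":0,"wy":0,"wz":0}]' 50
python3 -m handwheel '[{"grip":0,"tx":3.66,"ty":0,"tz":28,"wx":0,"wy":0,"wz":0},{"grip":0,"tx":3.66,"ty":0,"tz":28,"wx":0,"wy":0,"wz":0},{"grip":0,"tx":3.66,"ty":0,"tz":28,"wx":0,"wy":0,"wz":0},{"grip":0,"tx":3.66,"ty":0,"tz":28,"wx":0,"wy":0,"wz":0},{"grip":0,"tx":3.66,"ty":0,"tz":28,"wx":0,"wy":0,"wz":0},{"grip":0,"tx":3.66,"ty":0,"tz":28,"wx":0,"wy":0,"wz":0},{"grip":0,"tx":3.66,"ty":0,"tz":26,"wx":0,"wy":0,"wz":0},{"grip":0,"tx":3.66,"ty":0,"tz":20,"wx":0,"wy":0,"wz":0},{"grip":0,"tx":3.66,"ty":0,"tz":13,"wx":0,"wy":0,"wz":0},{"grip":0,"tx":3.66,"ty":0,"tz":7,"wx":0,"wy":0,"wz":0}]' 50
python3 -m handwheel '[{"grip":0,"tx":0,"ty":4,"tz":0,"wx":0,"wy":0,"wz":0},{"grip":0,"tx":0,"ty":4,"tz":0,"wx":0,"wy":0,"wz":0},{"grip":0,"tx":0,"ty":0,"tz":0,"wx":0,"wy":0,"wz":0}]' 50
python3 - <<'E'
from pl import *
from h import *
from rig import eyes
plan(pt(PL,-12,-45.5,58+48+20),Rdown(PL[2]-np.pi/2))
for n in("side","top"):
    a=eyes.capture(n);pickle.dump(a,open(n+"4.pkl","wb"))
    crop(a,*( (190,110,130,100) if n=="side" else (270,130,130,100)),"g4"+n,6)
E
```

```text
time_s: 5.38
eef_pos: [488.2, -209.8, 152.3]
ee_rot: [-0.045, 0.044, 0.706, -0.705]
force: [0.0, 0.0, -1.3]
grip_width: 0.1
time_s: 6.22
eef_pos: [422.2, -437.1, 152.2]
ee_rot: [-0.045, 0.045, 0.706, -0.705]
force: [0.7, -0.2, -1.1]
grip_width: 0.094
time_s: 6.47
eef_pos: [423.5, -434.4, 144.1]
ee_rot: [-0.045, 0.044, 0.706, -0.705]
force: [-0.1, -0.2, -1.1]
grip_width: 0.093
t 6.47 tcp [ 423.5 -434.4  144.1] J [-0.99  0.57  1.35  0.    1.23  0.71] F [-0.1 -0.2 -1.1] g 0.093
jaw az -1.697 y ax [-0.001  0.002 -1.   ]
world d [  0.1  -2.2 -18.1] rotvec tool [0.002  0.001  0.0014]
shift in current axes [-0.4 18.   2.2] in target axes [-0.4 18.1  2.2]
```

View pics/g4side.png

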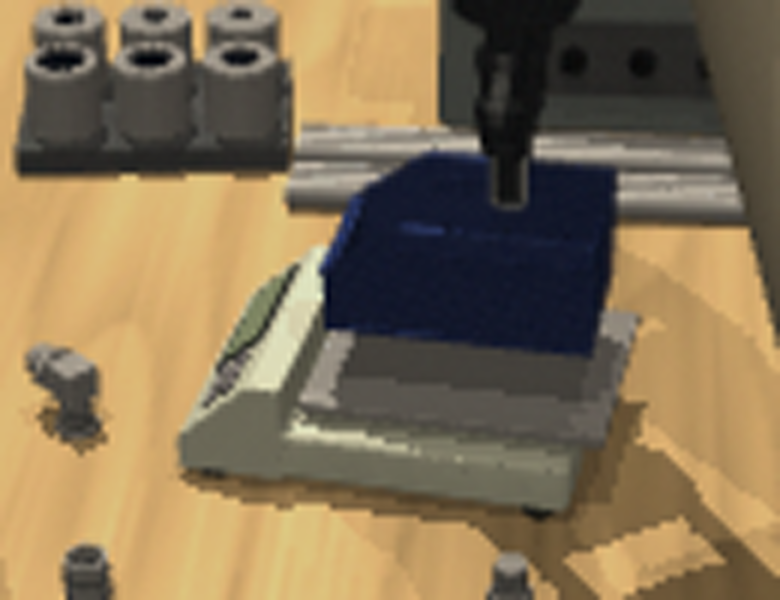

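View pics/g4top.png

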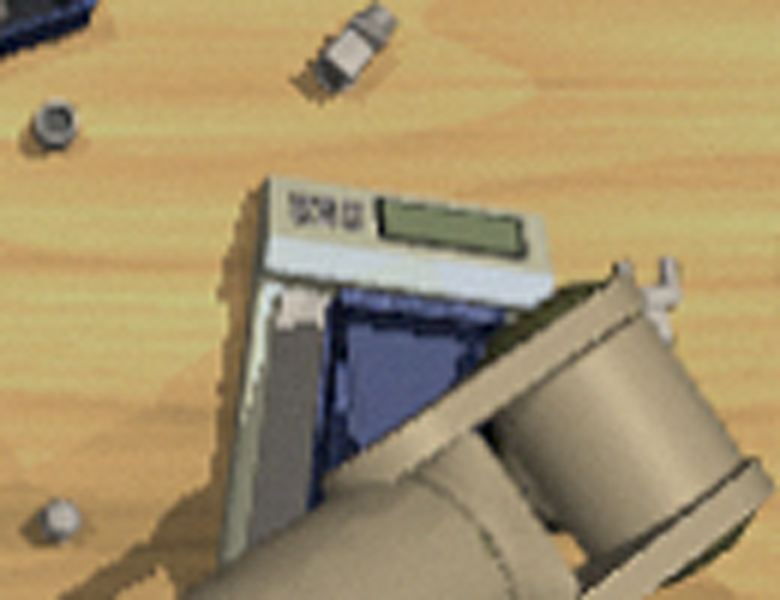

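```bash
cat > fb.py <<'E'
from h import *
from scipy.optimize import least_squares
from scipy.spatial.transform import Rotation as Ro
def fit(obs,p0,sig):
    # p: x,y,z,yaw,roll,pitch ; prior with sigmas
    def pts(p,X): return Ro.from_euler("zxy",p[3:]).apply(np.atleast_2d(X))+p[:3]
    def r(p):
        e=[]
        for c,X,uv in obs: e+=list(proj(c,pts(p,X))[0]-uv)
        return np.r_[e,(p-p0)/sig]
    f=least_squares(r,p0,x_scale=[10,10,10,.1,.1,.1],loss="soft_l1")
    return f.x,r(f.x)[:-6].reshape(-1,2)
E
python3 - <<'E'
from fb import *
s=load("side4");t=load("top4")
S=lambda x,y:np.array([190+(x+.5)/6-.5,110+(y+.5)/6-.5]);T=lambda x,y:np.array([270+(x+.5)/6-.5,130+(y+.5)/6-.5])
obs=[(s,(80,50,0),S(328,328)),(s,(-80,50,0),S(588,355)),(s,(-80,50,75),S(614,245)),(s,(-80,-50,75),S(617,168)),(s,(35,-50,75),S(430,152)),(s,(80,50,42),S(325,270)),
(t,(80,50,42),T(335,292)),(t,(35,50,75),T(325,350))]
p,r=fit(obs,np.array([440,-391,96,-.127,0,0]),np.array([50,50,50,.5,.05,.05]))
print(p.round(3));print(r.round(1).tolist())
from pl import PL; c,n=np.cos(PL[2]),np.sin(PL[2]);d=p[:2]-PL[:2];print("rel plate",c*d[0]+n*d[1],-n*d[0]+c*d[1])
E
```

```text
[ 4.41055e+02 -3.87579e+02  9.99560e+01 -1.35000e-01  2.10000e-02
  7.00000e-03]
[[-1.0, 0.5], [0.4, 0.6], [-3.2, 0.1], [0.4, -0.5], [0.0, -0.7], [-0.8, -0.2], [-0.9, 0.6], [1.2, 2.9]]
rel plate -0.9300559873485827 5.345909041658643
```

```bash
python3 -m handwheel '[{"grip":0,"tx":-0.4,"ty":6,"tz":2.2,"wx":0,"wy":0,"wz":0},{"grip":0,"tx":0,"ty":8,"tz":0,"wx":0,"wy":0,"wz":0},{"grip":0,"tx":0,"ty":8,"tz":0,"wx":0,"wy":0,"wz":0},{"grip":0,"tx":0,"ty":6,"tz":0,"wx":0,"wy":0,"wz":0},{"grip":0,"tx":0,"ty":4,"tz":0,"wx":0,"wy":0,"wz":0},{"grip":0,"tx":0,"ty":2,"tz":0,"wx":0,"wy":0,"wz":0},{"grip":0,"tx":0,"ty":0,"tz":0,"wx":0,"wy":0,"wz":0}]' 50
python3 - <<'E'
from pl import *
from h import *
from rig import eyes
plan(pt(PL,-12,-45.5,105.7),Rdown(PL[2]-np.pi/2))
for n in("side",):
    a=eyes.capture(n);pickle.dump(a,open(n+"5.pkl","wb"))
    crop(a,220,115,90,75,"g5"+n,8)
E
```

```text
time_s: 7.15
eef_pos: [423.4, -437.9, 110.7]
ee_rot: [-0.045, 0.045, 0.706, -0.705]
force: [0.4, 0.1, -0.9]
grip_width: 0.095
t 7.15 tcp [ 423.4 -437.9  110.7] J [-0.99  0.61  1.38 -0.    1.16  0.7 ] F [ 0.4  0.1 -0.9] g 0.095
jaw az -1.698 y ax [-0.     0.001 -1.   ]
world d [ 0.2  1.3 -5. ] rotvec tool [ 0.0007 -0.0002  0.0006]
shift in current axes [-0.   5.  -1.3] in target axes [-0.   5.  -1.3]
```

View pics/g5side.png

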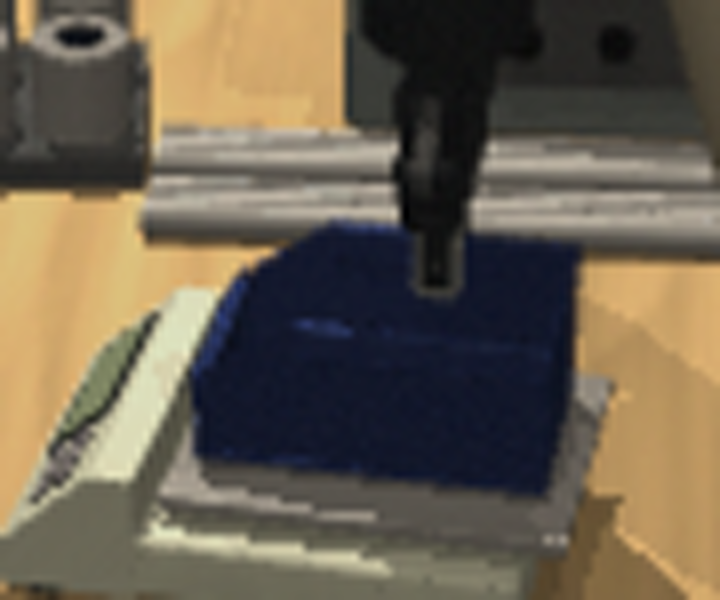

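```bash
python3 -m handwheel '[{"grip":0,"tx":0,"ty":2,"tz":-1,"wx":0,"wy":0,"wz":0},{"grip":0,"tx":0,"ty":1.5,"tz":-0.3,"wx":0,"wy":0,"wz":0},{"grip":0,"tx":0,"ty":0.5,"tz":0,"wx":0,"wy":0,"wz":0},{"grip":0,"tx":0,"ty":0.5,"tz":0,"wx":0,"wy":0,"wz":0},{"grip":0,"tx":0,"ty":0,"tz":0,"wx":0,"wy":0,"wz":0},{"grip":0,"tx":0,"ty":0,"tz":0,"wx":0,"wy":0,"wz":0}]' 50
python3 - <<'E'
from pl import *
from h import *
from rig import eyes
plan(pt(PL,-12,-45.5,105.7),Rdown(PL[2]-np.pi/2))
for n in("side",):
    a=eyes.capture(n);pickle.dump(a,open(n+"5.pkl","wb"))
    crop(a,220,115,90,75,"g6"+n,8)
E
```

```text
time_s: 7.7
eef_pos: [423.7, -436.8, 106.8]
ee_rot: [0.045, -0.045, -0.706, 0.706]
force: [-0.4, 0.6, -0.5]
grip_width: 0.098
t 7.7 tcp [ 423.7 -436.8  106.8] J [-0.99  0.61  1.39 -0.    1.15  0.71] F [-0.4  0.6 -0.5] g 0.098
jaw az -1.698 y ax [ 0. -0. -1.]
world d [-0.1  0.2 -1.1] rotvec tool [-0.0001 -0.0002 -0.    ]
shift in current axes [ 0.1  1.1 -0.2] in target axes [ 0.1  1.1 -0.2]
```

View pics/g6side.png

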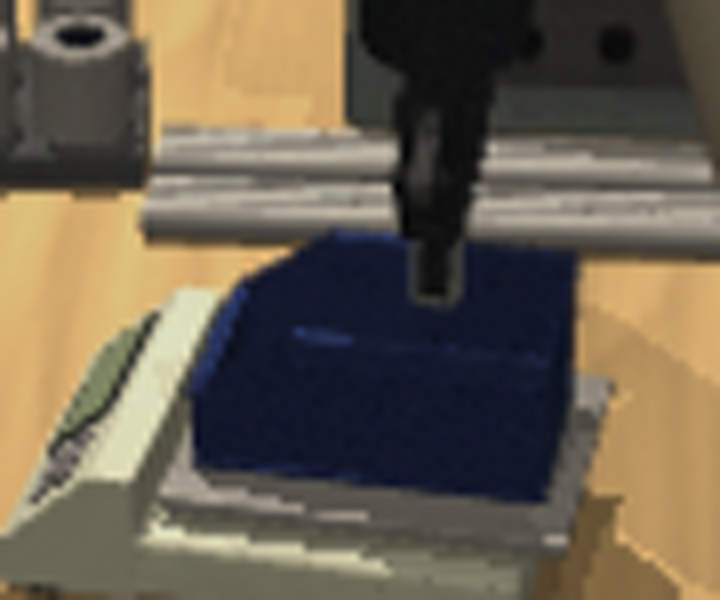

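```bash
python3 - <<'E'
from h import *
from pl import PL
s=load("side5")
P=lambda L:np.array([[220+(x+.5)/8-.5,115+(y+.5)/8-.5] for x,y in L])
def rel(X):
    c,n=np.cos(PL[2]),np.sin(PL[2]);d=X[:,:2]-np.array(PL[:2]);return np.c_[c*d[:,0]+n*d[:,1],-n*d[:,0]+c*d[:,1]].round(1)
print(rel(onz(s,P([(160,497),(565,548),(612,385)]),58)))
print("bin bottom near",rel(onz(s,P([(197,467),(545,500)]),59)))
print("bin top back far, step far",rel(onz(s,P([(577,252),(335,230)]),134)))
E
```

```text
[[ 90.3  70.6]
 [-92.8  74.6]
 [-96.  -62.9]]
bin bottom near [[ 79.1  45.1]
 [-79.1  40.5]]
bin top back far, step far [[-77.5 -51.6]
 [ 34.3 -49.8]]
```

```bash
python3 - <<'E'
from h import *
from scipy.ndimage import map_coordinates
from scipy.optimize import least_squares
from pl import PL
t=load("top");s=load("side")
def wpt(p,x,y,z=58): c,n=np.cos(p[2]),np.sin(p[2]); return np.array([p[0]+c*x-n*y,p[1]+n*x+c*y,z])
# for each edge sample, search along edge normal for max gradient
for nm,cam in(("top",t),("side",s)):
    G=cv2.cvtColor(cam["pixels"],cv2.COLOR_RGB2LAB).astype(float)
    for en,f,nv in (("left",lambda k:(k*80,72.5),(0,1)),("right",lambda k:(k*80,-72.5),(0,-1)),("back",lambda k:(-92.5,k*62),(-1,0)),("front",lambda k:(92.5,k*62),(1,0))):
        ks=np.linspace(-1,1,25);off=np.arange(-7,7.01,.25);out=[]
        for k in ks:
            x,y=f(k);X=np.array([wpt(PL,x+o*nv[0],y+o*nv[1]) for o in off])
            uv=proj(cam,X);v=np.array([map_coordinates(G[:,:,c],[uv[:,1],uv[:,0]],order=1) for c in range(3)])
            v=cv2.GaussianBlur(v,(9,1),2);g=np.linalg.norm(np.gradient(v,axis=1),axis=0)
            i=np.argmax(g[3:-3])+3;out.append(off[i])
        out=np.array(out);L=80 if en in("left","right") else 62
        a=ks*L; 
        m=np.ones(len(a),bool)
        for _ in range(4):
            q=np.polyfit(a[m],out[m],1);e=out-np.polyval(q,a);m=abs(e)<max(1,2*np.median(abs(e)))
        sg={"left":1,"right":-1,"back":1,"front":-1}[en]
        print(nm,en,"offset %.2f dyaw %.4f n%d med %.2f"%(q[1],q[0]*sg,m.sum(),np.median(abs(e))))
E
```

```text
top left offset -0.91 dyaw -0.0148 n20 med 0.48
top right offset 5.76 dyaw -0.0025 n20 med 0.21
top back offset -2.94 dyaw -0.0238 n23 med 0.58
top front offset 2.93 dyaw -0.0247 n23 med 0.55
side left offset -0.63 dyaw -0.0170 n21 med 0.69
side right offset 1.90 dyaw -0.0436 n21 med 1.52
side back offset 2.62 dyaw -0.0549 n20 med 0.68
side front offset -1.65 dyaw -0.0220 n23 med 0.45
```

```bash
sed -i 's/^BIN=.*/BIN=(532.6,-33.3,.176); PL=(441.0,-394.0,-.146); HG=(435.2,291.5,.098)/' pl.py; python3 - <<'E'
from pl import *
plan(pt(PL,-12,-45.5,105.7),Rdown(PL[2]-np.pi/2))
E
```

```text
t 7.75 tcp [ 423.7 -436.8  106.9] J [-0.99  0.61  1.39 -0.    1.15  0.71] F [ 0.4 -0.8 -1.3] g 0.096
jaw az -1.698 y ax [ 0. -0. -1.]
world d [-1.2 -0.4 -1.2] rotvec tool [-0.0001  0.0188 -0.0001]
shift in current axes [1.2 1.2 0.6] in target axes [1.1 1.2 0.6]
```

```bash
python3 -m handwheel '[{"grip":0,"tx":1.2,"ty":0,"tz":0.6,"wx":0,"wy":0.019,"wz":0},{"grip":0,"tx":0,"ty":0.5,"tz":0,"wx":0,"wy":0,"wz":0},{"grip":0,"tx":0,"ty":0.7,"tz":0,"wx":0,"wy":0,"wz":0},{"grip":0,"tx":0,"ty":0,"tz":0,"wx":0,"wy":0,"wz":0},{"grip":0,"tx":0,"ty":0,"tz":0,"wx":0,"wy":0,"wz":0}]' 50
python3 - <<'E'
from pl import *
plan(pt(PL,-12,-45.5,105.7),Rdown(PL[2]-np.pi/2))
E
```

```text
time_s: 8.17
eef_pos: [422.4, -437.4, 105.8]
ee_rot: [0.052, -0.052, -0.705, 0.705]
force: [0.4, 1.0, -0.3]
grip_width: 0.1
t 8.17 tcp [ 422.4 -437.4  105.8] J [-1.    0.61  1.39 -0.    1.14  0.72] F [ 0.4  1.  -0.3] g 0.1
jaw az -1.717 y ax [ 0. -0. -1.]
world d [ 0.1  0.1 -0.1] rotvec tool [-0.0004 -0.0002 -0.0001]
shift in current axes [-0.1  0.1 -0.1] in target axes [-0.1  0.1 -0.1]
```

```bash
python3 -m handwheel '[{"grip":0,"tx":0,"ty":0.5,"tz":0,"wx":0,"wy":0,"wz":0},{"grip":0,"tx":0,"ty":0,"tz":0,"wx":0,"wy":0,"wz":0},{"grip":0,"tx":0,"ty":0,"tz":0,"wx":0,"wy":0,"wz":0}]' 50
python3 -m handwheel '[{"grip":0,"tx":0,"ty":0.5,"tz":0,"wx":0,"wy":0,"wz":0},{"grip":0,"tx":0,"ty":0,"tz":0,"wx":0,"wy":0,"wz":0},{"grip":0,"tx":0,"ty":0,"tz":0,"wx":0,"wy":0,"wz":0}]' 50
```

```text
time_s: 8.42
eef_pos: [422.4, -437.5, 105.8]
ee_rot: [0.052, -0.052, -0.705, 0.706]
force: [-2.9, 0.9, 5.4]
grip_width: 0.096
time_s: 8.67
eef_pos: [422.4, -437.6, 105.8]
ee_rot: [0.052, -0.052, -0.705, 0.706]
force: [-4.0, 2.1, 9.3]
grip_width: 0.097
```

Firm contact with the plate. Releasing, then straight up.

```bash
python3 -m handwheel '[{"grip":12,"tx":0,"ty":-0.6,"tz":0,"wx":0,"wy":0,"wz":0},{"grip":20,"tx":0,"ty":0,"tz":0,"wx":0,"wy":0,"wz":0},{"grip":40,"tx":0,"ty":0,"tz":0,"wx":0,"wy":0,"wz":0},{"grip":40,"tx":0,"ty":0,"tz":0,"wx":0,"wy":0,"wz":0},{"grip":40,"tx":0,"ty":0,"tz":0,"wx":0,"wy":0,"wz":0},{"grip":40,"tx":0,"ty":-3,"tz":0,"wx":0,"wy":0,"wz":0},{"grip":40,"tx":0,"ty":-10,"tz":0,"wx":0,"wy":0,"wz":0},{"grip":40,"tx":0,"ty":-20,"tz":0,"wx":0,"wy":0,"wz":0},{"grip":40,"tx":0,"ty":-30,"tz":0,"wx":0,"wy":0,"wz":0},{"grip":40,"tx":0,"ty":-36,"tz":0,"wx":0,"wy":0,"wz":0}]' 40
python3 -m handwheel '[{"grip":60,"tx":0,"ty":-36,"tz":0,"wx":0,"wy":0,"wz":0},{"grip":60,"tx":0,"ty":-30,"tz":0,"wx":0,"wy":0,"wz":0},{"grip":60,"tx":-20,"ty":-15,"tz":-20,"wx":0,"wy":-0.12,"wz":0},{"grip":60,"tx":-15,"ty":0,"tz":-30,"wx":0,"wy":-0.12,"wz":0},{"grip":60,"tx":-10,"ty":0,"tz":-35,"wx":0,"wy":-0.12,"wz":0},{"grip":60,"tx":-5,"ty":0,"tz":-35,"wx":0,"wy":-0.12,"wz":0},{"grip":60,"tx":0,"ty":0,"tz":-35,"wx":0,"wy":-0.12,"wz":0},{"grip":60,"tx":0,"ty":0,"tz":-35,"wx":0,"wy":-0.12,"wz":0},{"grip":60,"tx":0,"ty":0,"tz":-35,"wx":0,"wy":-0.12,"wz":0},{"grip":60,"tx":0,"ty":0,"tz":0,"wx":0,"wy":0,"wz":0}]' 40
python3 - <<'E'
from pl import *
from h import *
from rig import eyes
plan(pt(HG,180,0,260),Rdown(HG[2]))
for n in("side","top"):
    a=eyes.capture(n);pickle.dump(a,open(n+"7.pkl","wb"))
    crop(a,*((215,110,95,75) if n=="side" else (295,150,75,75)),"g7"+n,8)
E
```

```text
time_s: 9.5
eef_pos: [422.0, -436.6, 204.9]
ee_rot: [-0.052, 0.051, 0.706, -0.704]
force: [1.0, -0.8, 0.6]
grip_width: 0.47
time_s: 10.33
eef_pos: [417.1, -221.4, 286.4]
ee_rot: [0.243, -0.243, 0.664, -0.664]
force: [-0.6, -0.8, 1.4]
grip_width: 0.702
t 10.33 tcp [ 417.1 -221.4  286.4] J [-0.74  0.16  1.55  0.    1.43  0.13] F [-0.6 -0.8  1.4] g 0.702
jaw az -0.868 y ax [ 0.     0.001 -1.   ]
world d [197.2 530.5 -26.4] rotvec tool [ 2.000e-04 -9.661e-01 -5.000e-04]
shift in current axes [-493.3   26.7 -277.3] in target axes [-508.6   26.4  248.2]
```

View pics/g7side.png

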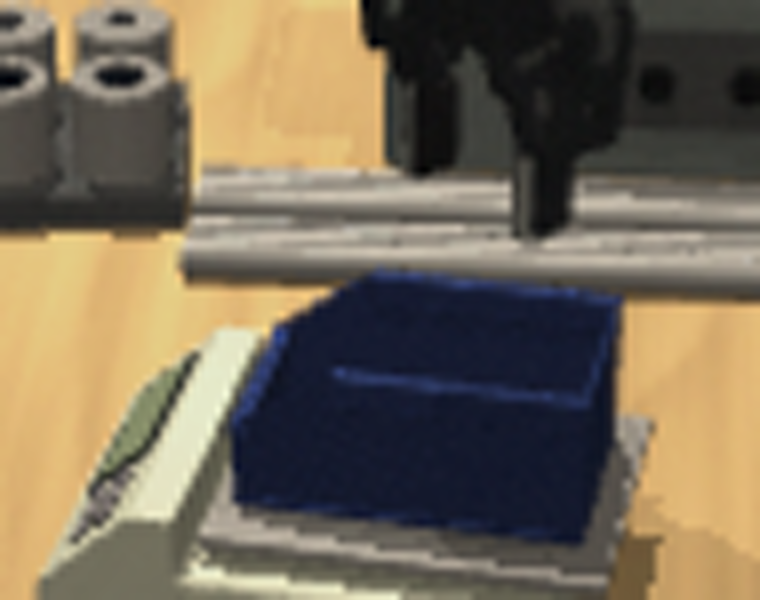

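View pics/g7top.png

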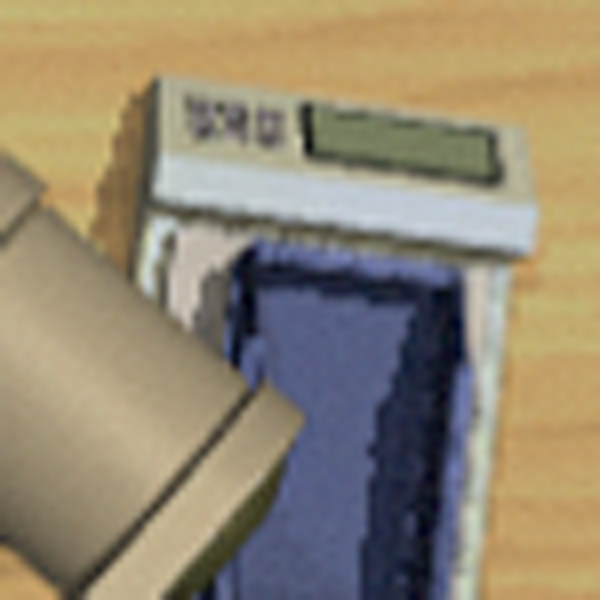

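The bin sits on the plate, released. The forearm hides part of it in the top view (240,430), so I'll move on towards the lid and then check the placement with the view clear.

```bash
python3 -m handwheel '[{"grip":60,"tx":-25,"ty":0,"tz":0,"wx":0,"wy":-0.12,"wz":0},{"grip":60,"tx":-25,"ty":0,"tz":0,"wx":0,"wy":-0.12,"wz":0},{"grip":60,"tx":-30,"ty":0,"tz":0,"wx":0,"wy":-0.12,"wz":0},{"grip":60,"tx":-30,"ty":0,"tz":0,"wx":0,"wy":-0.12,"wz":0},{"grip":60,"tx":-30,"ty":0,"tz":0,"wx":0,"wy":-0.12,"wz":0},{"grip":60,"tx":-30,"ty":0,"tz":0,"wx":0,"wy":-0.12,"wz":0},{"grip":60,"tx":-30,"ty":0,"tz":0,"wx":0,"wy":-0.12,"wz":0},{"grip":60,"tx":-20,"ty":0,"tz":0,"wx":0,"wy":-0.12,"wz":0},{"grip":60,"tx":-10,"ty":0,"tz":0,"wx":0,"wy":0,"wz":0},{"grip":60,"tx":0,"ty":0,"tz":0,"wx":0,"wy":0,"wz":0}]' 40
python3 - <<'E'
from pl import *
from h import *
from rig import eyes
plan(pt(HG,180,0,260),Rdown(HG[2]))
for n in("side","top"):
    a=eyes.capture(n);pickle.dump(a,open(n+"8.pkl","wb"))
    crop(a,*((215,110,95,75) if n=="side" else (295,150,75,95)),"g8"+n,6 if n=="top" else 8)
E
```

```text
time_s: 11.27
eef_pos: [513.2, -24.5, 285.4]
ee_rot: [0.52, -0.52, 0.479, -0.48]
force: [0.0, -0.5, 0.1]
grip_width: 0.702
t 11.27 tcp [513.2 -24.5 285.4] J [-0.28  0.25  1.43  0.    1.45 -0.36] F [ 0.  -0.5  0.1] g 0.702
jaw az 0.08 y ax [ 0. -0. -1.]
world d [101.2 333.6 -25.4] rotvec tool [-0.0004 -0.0175  0.0001]
shift in current axes [-324.4   25.4  127.6] in target axes [-322.1   25.4  133.3]
```

View pics/g8side.png

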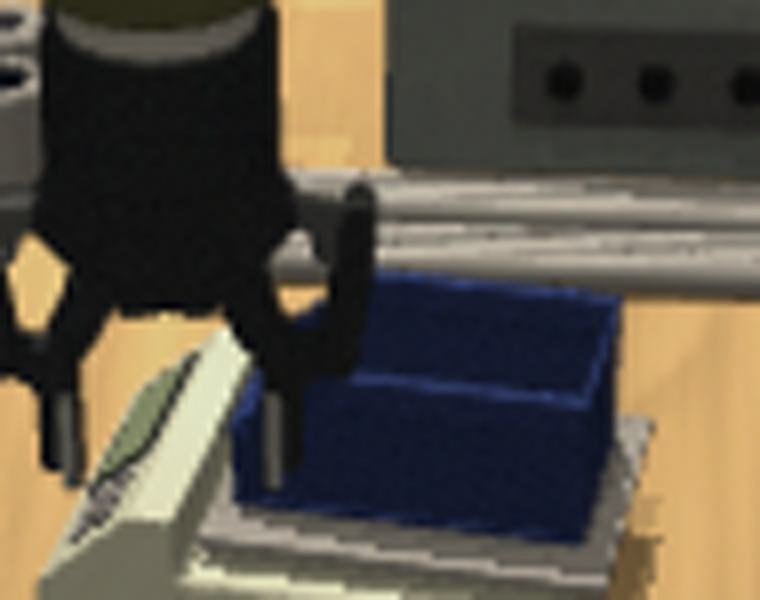

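View pics/g8top.png

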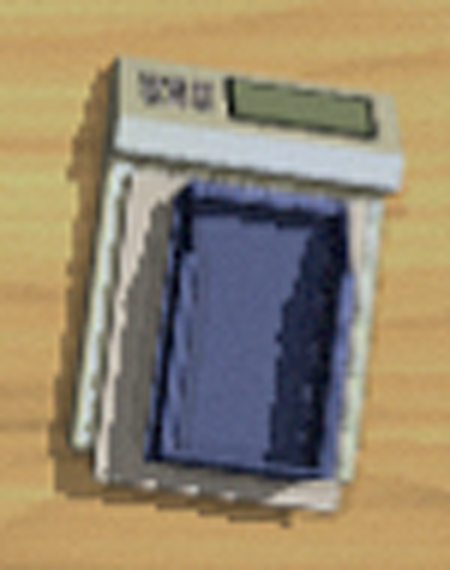

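```bash
cat > rel.py <<'E'
from h import *
from pl import PL
P=lambda L,u,v,k:np.array([[u+(x+.5)/k-.5,v+(y+.5)/k-.5] for x,y in L])
def rel(X):
    c,n=np.cos(PL[2]),np.sin(PL[2]);d=X[:,:2]-np.array(PL[:2]);return np.c_[c*d[:,0]+n*d[:,1],-n*d[:,0]+c*d[:,1]].round(1)
t=load("top8");s=load("side8")
T=lambda z,*L:rel(onz(t,P(L,295,150,6),z)).tolist(); S=lambda z,*L:rel(onz(s,P(L,215,110,8),z)).tolist()
print("top plate BL BR FL",T(58,(97,480),(342,508),(132,162)))
print("top bin back L,R",T(133,(147,465),(330,480)),"front",T(100,(180,182),(350,200)))
print("side plate near F,B, far B",S(58,(200,535),(605,588),(652,425)))
print("side bin bottom near",S(58,(235,500),(582,542)),"top near back, far back, far step",S(133,(588,403),(620,297),(375,270)), "front near top",S(100,(232,430)))
from scipy.optimize import least_squares
from fit import res
E
python3 rel.py
```

```text
top plate BL BR FL [[-90.8, 70.2], [-87.5, -74.5], [97.6, 73.1]]
top bin back L,R [[-82.7, 53.4], [-77.1, -49.1]] front [[82.5, 49.6], [86.1, -49.3]]
side plate near F,B, far B [[89.5, 71.8], [-94.1, 73.8], [-94.7, -63.7]]
side bin bottom near [[81.1, 40.7], [-78.4, 40.4]] top near back, far back, far step [[-78.6, 44.0], [-78.2, -49.6], [35.7, -49.9]] front near top [[79.9, 47.7]]
```

The released bin measures within about 2 mm and 1–2° of the plate's centre and direction. The two cameras' errors have opposite signs, so that is good. On to the lid.

```bash
python3 -m handwheel '[{"grip":50,"tx":-12,"ty":0,"tz":4,"wx":0,"wy":-0.0175,"wz":0},{"grip":50,"tx":-25,"ty":0,"tz":10,"wx":0,"wy":0,"wz":0},{"grip":50,"tx":-35,"ty":0,"tz":14,"wx":0,"wy":0,"wz":0},{"grip":50,"tx":-35,"ty":0,"tz":15,"wx":0,"wy":0,"wz":0},{"grip":50,"tx":-35,"ty":0,"tz":15,"wx":0,"wy":0,"wz":0},{"grip":50,"tx":-35,"ty":0,"tz":15,"wx":0,"wy":0,"wz":0},{"grip":50,"tx":-35,"ty":0,"tz":15,"wx":0,"wy":0,"wz":0},{"grip":50,"tx":-35,"ty":0,"tz":15,"wx":0,"wy":0,"wz":0},{"grip":50,"tx":-35,"ty":0,"tz":15,"wx":0,"wy":0,"wz":0},{"grip":50,"tx":-25,"ty":0,"tz":10,"wx":0,"wy":0,"wz":0}]' 40
python3 -m handwheel '[{"grip":50,"tx":-12,"ty":10,"tz":4,"wx":0,"wy":0,"wz":0},{"grip":50,"tx":-3,"ty":15,"tz":1,"wx":0,"wy":0,"wz":0},{"grip":50,"tx":0,"ty":10,"tz":0,"wx":0,"wy":0,"wz":0},{"grip":50,"tx":0,"ty":0,"tz":0,"wx":0,"wy":0,"wz":0},{"grip":50,"tx":0,"ty":0,"tz":0,"wx":0,"wy":0,"wz":0}]' 40
python3 - <<'E'
from pl import *
from h import *
from rig import eyes
plan(pt(HG,180,0,173.3),Rdown(HG[2]))
for n in("side",):
    a=eyes.capture(n);pickle.dump(a,open(n+"9.pkl","wb"))
    crop(a,110,215,160,130,"g9"+n,5)
E
```

```text
time_s: 12.2
eef_pos: [610.7, 293.9, 284.6]
ee_rot: [-0.524, 0.524, -0.475, 0.475]
force: [0.6, -0.8, -0.3]
grip_width: 0.587
time_s: 12.62
eef_pos: [613.3, 306.7, 250.0]
ee_rot: [-0.524, 0.524, -0.475, 0.475]
force: [-0.7, -0.3, -0.0]
grip_width: 0.585
t 12.62 tcp [613.3 306.7 250. ] J [ 0.29  0.69  0.88 -0.    1.58  0.2 ] F [-0.7 -0.3 -0. ] g 0.585
jaw az 0.098 y ax [-0.001 -0.001 -1.   ]
world d [  1.    2.4 -76.7] rotvec tool [ 0.0009 -0.      0.0004]
shift in current axes [-2.3 76.7  1.3] in target axes [-2.3 76.7  1.3]
```

View pics/g9side.png

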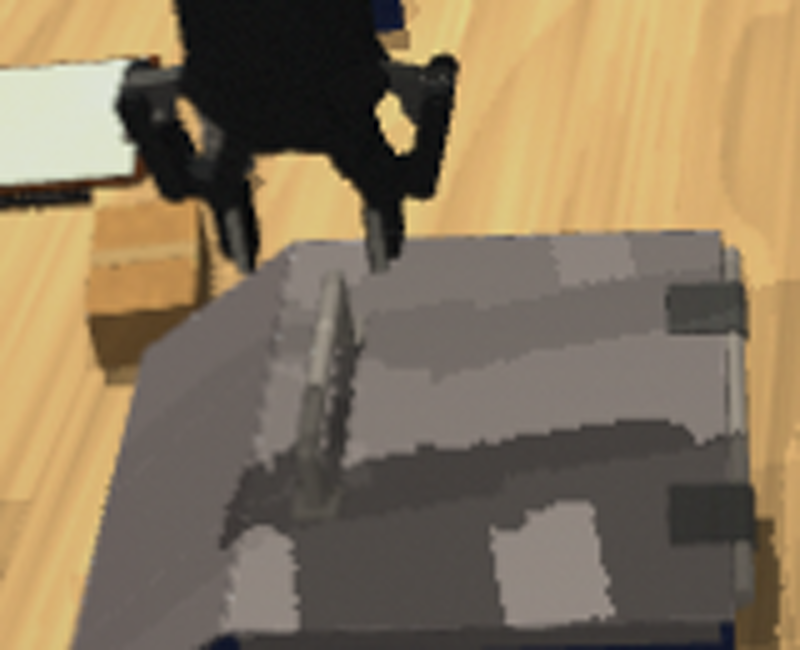

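```bash
python3 - <<'E'
from pl import *
from h import *
s=load("side9")
for X in (pt(HG,180,0,192),pt(HG,180,-50,192),pt(HG,180,50,192),np.array([613.3,306.7,250])):
    u=proj(s,X)[0]; print(((u-[110,215]+.5)*5-.5).round(0))
E
```

```text
[323. 360.]
[337. 278.]
[308. 450.]
[311. 265.]
```

The projected bar (337,278)–(308,450) matches the picture, and the fingers straddle it. Descending and closing.

```bash
python3 -m handwheel '[{"grip":50,"tx":-1,"ty":15,"tz":0.6,"wx":0,"wy":0,"wz":0},{"grip":50,"tx":-1,"ty":20,"tz":0.6,"wx":0,"wy":0,"wz":0},{"grip":50,"tx":0,"ty":20,"tz":0,"wx":0,"wy":0,"wz":0},{"grip":50,"tx":0,"ty":13,"tz":0,"wx":0,"wy":0,"wz":0},{"grip":50,"tx":0,"ty":6,"tz":0,"wx":0,"wy":0,"wz":0},{"grip":50,"tx":0,"ty":2,"tz":0,"wx":0,"wy":0,"wz":0},{"grip":50,"tx":0,"ty":0,"tz":0,"wx":0,"wy":0,"wz":0},{"grip":50,"tx":0,"ty":0,"tz":0,"wx":0,"wy":0,"wz":0}]' 40
python3 - <<'E'
from pl import *
plan(pt(HG,180,0,173.3),Rdown(HG[2]))
E
```

```text
time_s: 13.33
eef_pos: [614.5, 310.4, 175.8]
ee_rot: [0.525, -0.524, 0.474, -0.475]
force: [-0.2, 0.4, 0.5]
grip_width: 0.586
t 13.33 tcp [614.5 310.4 175.8] J [ 0.3   0.72  1.   -0.    1.42  0.2 ] F [-0.2  0.4  0.5] g 0.586
jaw az 0.1 y ax [ 0.002  0.001 -1.   ]
world d [-0.2 -1.2 -2.5] rotvec tool [-0.0023  0.0021 -0.0004]
shift in current axes [ 1.2  2.5 -0.3] in target axes [ 1.2  2.5 -0.3]
```

```bash
python3 -m handwheel '[{"grip":30,"tx":0,"ty":1.5,"tz":0,"wx":0,"wy":0,"wz":0},{"grip":20,"tx":0,"ty":0,"tz":0,"wx":0,"wy":0,"wz":0},{"grip":0,"tx":0,"ty":0,"tz":0,"wx":0,"wy":0,"wz":0},{"grip":0,"tx":0,"ty":0,"tz":0,"wx":0,"wy":0,"wz":0},{"grip":0,"tx":0,"ty":0,"tz":0,"wx":0,"wy":0,"wz":0},{"grip":0,"tx":0,"ty":0,"tz":0,"wx":0,"wy":0,"wz":0},{"grip":0,"tx":0,"ty":0,"tz":0,"wx":0,"wy":0,"wz":0},{"grip":0,"tx":0,"ty":0,"tz":0,"wx":0,"wy":0,"wz":0},{"grip":0,"tx":0,"ty":0,"tz":0,"wx":0,"wy":0,"wz":0}]' 50
python3 - <<'E'
from pl import *
plan(pt(HG,180,0,173.3),Rdown(HG[2]))
# arc plan: grasp at handle, tool tilt beta about world hinge axis, lid angle a
R0=Rdown(HG[2]); h=np.array([-np.sin(HG[2]),np.cos(HG[2]),0])  # hinge +y
s,p,Rc=cur()
G=p-18.7*Rc[:,1]; H=np.array([HG[0],HG[1],152.]);print("grasp rel handle",G-pt(HG,180,0,192))
prevp,prevR=p,Rc
Pr=lambda a:H+Ro.from_rotvec(-h*a).apply(G-H)
n=16
for i in range(1,n+1):
    a=.873*i/n; R=Ro.from_rotvec(-h*a*0.6).as_matrix()@Rc; P=Pr(a)+18.7*R[:,1]
    print(i,round(a,3),P.round(1),"shift",(prevR.T@(P-prevp)).round(2),"rot",Ro.from_matrix(prevR.T@R).as_rotvec().round(4)); prevp,prevR=P,R
E
```

```text
time_s: 14.08
eef_pos: [617.4, 310.8, 174.7]
ee_rot: [0.528, -0.521, 0.472, -0.477]
force: [17.3, 3.5, 1.5]
grip_width: 0.095
t 14.08 tcp [617.4 310.8 174.7] J [ 0.3   0.73  1.   -0.    1.41  0.2 ] F [17.3  3.5  1.5] g 0.095
jaw az 0.1 y ax [ 0.011  0.003 -1.   ]
world d [-3.  -1.7 -1.4] rotvec tool [-0.0114  0.0018 -0.0019]
shift in current axes [ 1.4  1.4 -3.2] in target axes [ 1.4  1.4 -3.2]
grasp rel handle [2.84114592 1.63296795 1.40888148]
1 0.055 [615.5 310.6 184.6] shift [-0.02 -9.96 -1.81] rot [ 0.0327 -0.0001 -0.0001]
2 0.109 [613.  310.4 194.4] shift [-0.02 -9.9  -2.02] rot [ 0.0327 -0.0001 -0.0001]
3 0.164 [610.1 310.1 204.1] shift [-0.02 -9.84 -2.24] rot [ 0.0327 -0.0001 -0.0001]
4 0.218 [606.6 309.7 213.5] shift [-0.02 -9.78 -2.45] rot [ 0.0327 -0.0001 -0.0001]
5 0.273 [602.6 309.3 222.8] shift [-0.02 -9.71 -2.66] rot [ 0.0327 -0.0001 -0.0001]
6 0.327 [598.1 308.9 231.8] shift [-0.02 -9.63 -2.87] rot [ 0.0327 -0.0001 -0.0001]
7 0.382 [593.1 308.4 240.5] shift [-0.02 -9.55 -3.08] rot [ 0.0327 -0.0001 -0.0001]
8 0.436 [587.7 307.9 248.9] shift [-0.02 -9.47 -3.29] rot [ 0.0327 -0.0001 -0.0001]
9 0.491 [581.8 307.3 257. ] shift [-0.02 -9.38 -3.5 ] rot [ 0.0327 -0.0001 -0.0001]
10 0.546 [575.5 306.7 264.7] shift [-0.02 -9.29 -3.7 ] rot [ 0.0327 -0.0001 -0.0001]
11 0.6 [568.8 306.  272.1] shift [-0.02 -9.2  -3.9 ] rot [ 0.0327 -0.0001 -0.0001]
12 0.655 [561.7 305.3 279.1] shift [-0.02 -9.1  -4.1 ] rot [ 0.0327 -0.0001 -0.0001]
13 0.709 [554.3 304.6 285.7] shift [-0.02 -8.99 -4.3 ] rot [ 0.0327 -0.0001 -0.0001]
14 0.764 [546.5 303.8 291.8] shift [-0.02 -8.88 -4.49] rot [ 0.0327 -0.0001 -0.0001]
15 0.818 [538.4 303.  297.5] shift [-0.02 -8.77 -4.69] rot [ 0.0327 -0.0001 -0.0001]
16 0.873 [530.  302.2 302.7] shift [-0.03 -8.65 -4.88] rot [ 0.0327 -0.0001 -0.0001]
```

```bash
python3 -m handwheel '[{"grip":0,"tx":0,"ty":0,"tz":2,"wx":0,"wy":0,"wz":0},{"grip":0,"tx":0,"ty":0,"tz":1,"wx":0,"wy":0,"wz":0},{"grip":0,"tx":0,"ty":0,"tz":0,"wx":0,"wy":0,"wz":0}]' 50
python3 - <<'E'
from pl import *
plan(pt(HG,180,0,173.3),Rdown(HG[2]))
E
```

```text
time_s: 14.33
eef_pos: [617.7, 310.8, 173.2]
ee_rot: [0.525, -0.524, 0.474, -0.475]
force: [5.1, 1.7, 1.3]
grip_width: 0.1
t 14.33 tcp [617.7 310.8 173.2] J [ 0.3   0.73  0.99 -0.    1.42  0.2 ] F [5.1 1.7 1.3] g 0.1
jaw az 0.1 y ax [ 0.002  0.001 -1.   ]
world d [-3.3 -1.7  0.1] rotvec tool [-0.0023  0.0024 -0.0003]
shift in current axes [ 1.4 -0.1 -3.5] in target axes [ 1.4 -0.1 -3.5]
```

```bash
cat > arc.py <<'E'
from pl import *
import sys
h=np.array([-np.sin(HG[2]),np.cos(HG[2]),0]); ex=np.array([np.cos(HG[2]),np.sin(HG[2]),0])
H=np.array([435.2,291.5,152.])+3.4*ex
def pose(a,f=.6,L=18.7):
    R=Ro.from_rotvec(-h*a*f).as_matrix()@Rdown(HG[2]); 
    G=H+Ro.from_rotvec(-h*a).apply(180*ex+np.array([0,0,40.])); return G+L*R[:,1],R
def lidangle(L=18.7):
    s,p,R=cur(); v=p-L*R[:,1]-H; x,z=v@ex,v[2]
    return np.arctan2(z,x)-np.arctan2(40,180), np.hypot(x,z)-np.hypot(180,40)
if __name__=="__main__":
    print("lid est",lidangle(),lidangle(17.5))
    A=[float(x) for x in sys.argv[1:]]
    s,p,R=cur();print(s["time_s"],p.round(1),s["force"].round(1),s["joints"].round(2),round(s["grip_width"],3))
    for a in A:
        P,R1=pose(a); print(a,"shift",(R.T@(P-p)).round(1),"rot",Ro.from_matrix(R.T@R1).as_rotvec().round(4)); p,R=P,R1
E
python3 arc.py 0.02 0.06 0.11 0.16 0.21 0.26 0.31 0.36 0.41
```

```text
lid est (np.float64(-0.00040490386683483814), np.float64(0.03792323060383751)) (np.float64(-0.006769079275517315), np.float64(-0.21552983197997833))
14.3333 [617.7 310.8 173.2] [5.1 1.7 1.3] [ 0.3   0.73  0.99 -0.    1.42  0.2 ] 0.1
0.02 shift [ 1.4 -3.7 -0.7] rot [ 0.0097  0.0024 -0.0004]
0.06 shift [ 0.  -7.2 -1.4] rot [ 0.024 -0.    -0.   ]
0.11 shift [-0.  -8.9 -1.9] rot [ 0.03  0.   -0.  ]
0.16 shift [ 0.  -8.8 -2.1] rot [ 0.03 -0.    0.  ]
0.21 shift [-0.  -8.8 -2.2] rot [ 0.03  0.   -0.  ]
0.26 shift [ 0.  -8.7 -2.4] rot [0.03 0.   0.  ]
0.31 shift [ 0.  -8.7 -2.6] rot [ 0.03  0.   -0.  ]
0.36 shift [-0.  -8.6 -2.8] rot [ 0.03 -0.    0.  ]
0.41 shift [ 0.  -8.5 -2.9] rot [ 0.03  0.   -0.  ]
```

```bash
python3 -m handwheel '[{"grip":0,"tx":0,"ty":-3.7,"tz":-0.7,"wx":0.01,"wy":0,"wz":0},{"grip":0,"tx":0,"ty":-7.2,"tz":-1.4,"wx":0.024,"wy":0,"wz":0},{"grip":0,"tx":0,"ty":-8.9,"tz":-1.9,"wx":0.03,"wy":0,"wz":0},{"grip":0,"tx":0,"ty":-8.8,"tz":-2.1,"wx":0.03,"wy":0,"wz":0},{"grip":0,"tx":0,"ty":-8.8,"tz":-2.2,"wx":0.03,"wy":0,"wz":0},{"grip":0,"tx":0,"ty":0,"tz":0,"wx":0,"wy":0,"wz":0}]' 60
python3 arc.py .21 .26 .31 .36 .41 .46 .51 .56
```

```text
time_s: 14.83
eef_pos: [607.3, 309.7, 211.7]
ee_rot: [0.557, -0.49, 0.442, -0.504]
force: [9.7, 0.7, -3.0]
grip_width: 0.095
lid est (np.float64(0.2189230521264731), np.float64(0.30041456975141045)) (np.float64(0.21271931620885434), np.float64(-0.05981009913651292))
14.8333 [607.3 309.7 211.7] [ 9.7  0.7 -3. ] [ 0.31  0.61  1.1  -0.03  1.3   0.22] 0.095
0.21 shift [1.3 1.7 0.1] rot [-0.0036  0.0028 -0.0002]
0.26 shift [ 0.  -8.7 -2.4] rot [0.03 0.   0.  ]
0.31 shift [ 0.  -8.7 -2.6] rot [ 0.03  0.   -0.  ]
0.36 shift [-0.  -8.6 -2.8] rot [ 0.03 -0.    0.  ]
0.41 shift [ 0.  -8.5 -2.9] rot [ 0.03  0.   -0.  ]
0.46 shift [ 0.  -8.5 -3.1] rot [0.03 0.   0.  ]
0.51 shift [ 0.  -8.4 -3.3] rot [ 0.03  0.   -0.  ]
0.56 shift [-0.  -8.3 -3.4] rot [ 0.03 -0.    0.  ]
```

```bash
python3 -m handwheel '[{"grip":0,"tx":0,"ty":-8,"tz":-1.4,"wx":0.03,"wy":0,"wz":0},{"grip":0,"tx":0,"ty":-8.7,"tz":-2.4,"wx":0.03,"wy":0,"wz":0},{"grip":0,"tx":0,"ty":-8.6,"tz":-2.7,"wx":0.03,"wy":0,"wz":0},{"grip":0,"tx":0,"ty":-8.5,"tz":-2.9,"wx":0.03,"wy":0,"wz":0},{"grip":0,"tx":0,"ty":-8.5,"tz":-3.1,"wx":0.03,"wy":0,"wz":0},{"grip":0,"tx":0,"ty":-8.4,"tz":-3.3,"wx":0.03,"wy":0,"wz":0},{"grip":0,"tx":0,"ty":-8.3,"tz":-3.4,"wx":0.03,"wy":0,"wz":0},{"grip":0,"tx":0,"ty":0,"tz":0,"wx":0,"wy":0,"wz":0}]' 60
python3 arc.py .61 .66 .71 .76 .8 .84 .873
python3 - <<'E'
from h import *
from rig import eyes
a=eyes.capture("side");crop(a,110,190,160,150,"g10side",5)
E
```

```text
time_s: 15.5
eef_pos: [575.8, 306.4, 264.6]
ee_rot: [0.605, -0.429, 0.388, -0.547]
force: [7.0, -0.5, 0.7]
grip_width: 0.094
lid est (np.float64(0.5607662508738598), np.float64(0.8580667727837579)) (np.float64(0.5548937451277945), np.float64(0.34837482472568126))
15.5 [575.8 306.4 264.6] [ 7.  -0.5  0.7] [ 0.34  0.41  1.31 -0.09  1.09  0.27] 0.094
0.61 shift [ 1.1 -7.7 -4.3] rot [ 0.0282  0.0028 -0.0006]
0.66 shift [ 0.  -8.2 -3.8] rot [ 0.03  0.   -0.  ]
0.71 shift [ 0.  -8.1 -3.9] rot [ 0.03  0.   -0.  ]
0.76 shift [-0.  -8.  -4.1] rot [ 0.03  0.   -0.  ]
0.8 shift [ 0.  -6.3 -3.4] rot [ 0.024 -0.    -0.   ]
0.84 shift [-0.  -6.3 -3.5] rot [0.024 0.    0.   ]
0.873 shift [-0.  -5.1 -2.9] rot [0.0198 0.     0.    ]
```

View pics/g10side.png

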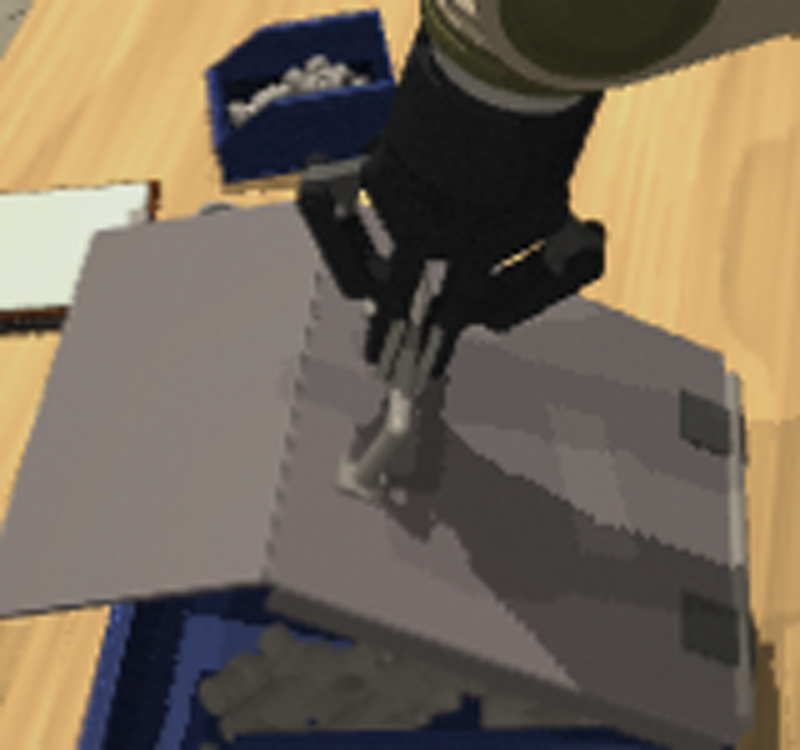

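The lid is at about 32°, with the bar in the pads (405,385) and stock visible under the lid. Continuing.

```bash
python3 -m handwheel '[{"grip":0,"tx":0,"ty":-8.2,"tz":-3.6,"wx":0.03,"wy":0,"wz":0},{"grip":0,"tx":0,"ty":-8.2,"tz":-3.7,"wx":0.03,"wy":0,"wz":0},{"grip":0,"tx":0,"ty":-8.1,"tz":-3.9,"wx":0.03,"wy":0,"wz":0},{"grip":0,"tx":0,"ty":-8.0,"tz":-4.0,"wx":0.03,"wy":0,"wz":0},{"grip":0,"tx":0,"ty":-6.3,"tz":-3.4,"wx":0.024,"wy":0,"wz":0},{"grip":0,"tx":0,"ty":-6.3,"tz":-3.5,"wx":0.024,"wy":0,"wz":0},{"grip":0,"tx":0,"ty":-4,"tz":-2.3,"wx":0.02,"wy":0,"wz":0},{"grip":0,"tx":0,"ty":0,"tz":0,"wx":0,"wy":0,"wz":0},{"grip":0,"tx":0,"ty":0,"tz":0,"wx":0,"wy":0,"wz":0}]' 60
python3 arc.py .873
python3 - <<'E'
from h import *
from rig import eyes
for n in ("side","top"):
    a=eyes.capture(n);pickle.dump(a,open(n+"11.pkl","wb"))
    crop(a,*((110,150,160,150) if n=="side" else (80,100,110,120)),"g11"+n,5)
E
```

```text
time_s: 16.3
eef_pos: [535.4, 302.2, 299.5]
ee_rot: [0.643, -0.37, 0.335, -0.581]
force: [8.8, -1.5, 3.5]
grip_width: 0.09
lid est (np.float64(0.8589620869031998), np.float64(1.4413931868877228)) (np.float64(0.8534449484978914), np.float64(0.8149894733529379))
16.3 [535.4 302.2 299.5] [ 8.8 -1.5  3.5] [ 0.38  0.23  1.51 -0.18  0.89  0.36] 0.09
0.873 shift [ 0.8 -1.4 -2.6] rot [-0.0019  0.0022 -0.0009]
```

View pics/g11side.png

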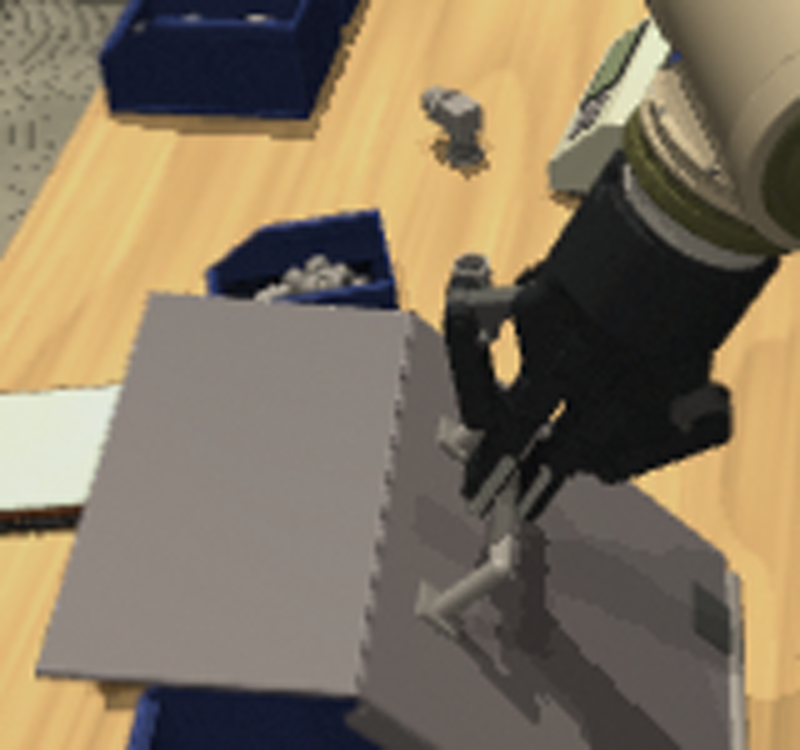

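View pics/g11top.png

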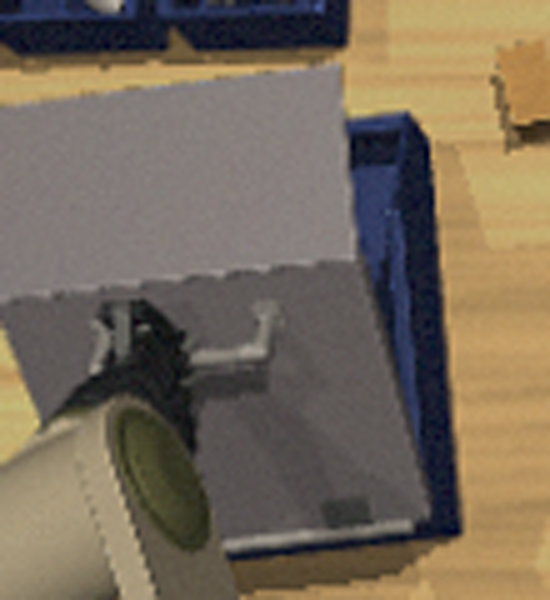

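```bash
python3 - <<'E'
from h import *
import arc
from pl import *
s=load("side11");t=load("top11")
S=lambda x,y:np.array([110+(x+.5)/5-.5,150+(y+.5)/5-.5]);T=lambda x,y:np.array([80+(x+.5)/5-.5,100+(y+.5)/5-.5])
obs=[(s,(212,-113,4),S(408,310)),(s,(212,113,4),S(357,692)),(t,(212,-113,4),T(357,262)),
(s,(180,50,40),S(503,555)),(t,(180,-50,40),T(266,350))]
def W(a,X): return arc.H+Ro.from_rotvec(-arc.h*a).apply(X[0]*arc.ex+X[1]*arc.h+np.array([0,0,X[2]]))
for o in obs:
    f=lambda a:np.linalg.norm(proj(o[0],W(a,o[1]))[0]-o[2])
    A=np.linspace(.7,1,301);e=[f(a) for a in A];i=np.argmin(e);print(o[1],A[i].round(3),round(e[i],2),(proj(o[0],W(A[i],o[1]))[0]-o[2]).round(1))
    # shift all y by hinge-y bias
E
```

```text
(212, -113, 4) 0.843 0.61 [0.4 0.5]
(212, 113, 4) 0.857 0.23 [-0.1 -0.2]
(212, -113, 4) 0.857 0.23 [-0.2 -0. ]
(180, 50, 40) 0.878 1.96 [0.7 1.8]
(180, -50, 40) 0.842 1.66 [-1.6 -0.2]
```

```bash
python3 -m handwheel '[{"grip":0,"tx":0,"ty":-1.6,"tz":-0.9,"wx":0.006,"wy":0,"wz":0},{"grip":0,"tx":0,"ty":-1.5,"tz":-0.8,"wx":0.005,"wy":0,"wz":0},{"grip":0,"tx":0,"ty":0,"tz":0,"wx":0,"wy":0,"wz":0},{"grip":0,"tx":0,"ty":0,"tz":0,"wx":0,"wy":0,"wz":0}]' 60
python3 arc.py .873
```

```text
time_s: 16.73
eef_pos: [532.7, 301.8, 301.2]
ee_rot: [0.645, -0.367, 0.332, -0.583]
force: [7.5, -1.7, 4.5]
grip_width: 0.089
lid est (np.float64(0.876775108568218), np.float64(1.4680706597686992)) (np.float64(0.8712825260302619), np.float64(0.8344871166573))
16.7333 [532.7 301.8 301.2] [ 7.5 -1.7  4.5] [ 0.39  0.22  1.52 -0.19  0.88  0.37] 0.089
0.873 shift [ 0.8  1.4 -1.1] rot [-0.0127  0.0019 -0.0009]
```

```bash
python3 -m handwheel '[{"grip":0,"tx":0,"ty":0,"tz":0,"wx":0,"wy":0,"wz":0},{"grip":0,"tx":0,"ty":0,"tz":0,"wx":0,"wy":0,"wz":0},{"grip":0,"tx":0,"ty":0,"tz":0,"wx":0,"wy":0,"wz":0},{"grip":0,"tx":0,"ty":0,"tz":0,"wx":0,"wy":0,"wz":0},{"grip":0,"tx":0,"ty":0,"tz":0,"wx":0,"wy":0,"wz":0},{"grip":0,"tx":0,"ty":0,"tz":0,"wx":0,"wy":0,"wz":0}]' 60
python3 arc.py
python3 - <<'E'
from h import *
from rig import eyes
for n in ("side","top"):
    a=eyes.capture(n);pickle.dump(a,open(n+"12.pkl","wb"))
    cv2.imwrite(f"pics/f_{n}.png",cv2.resize(a["pixels"][:,:,::-1],(768,576),interpolation=cv2.INTER_CUBIC))
a=load("top12");crop(a,295,150,75,95,"f_plate",6)
E
```

```text
time_s: 17.23
eef_pos: [532.7, 301.9, 301.1]
ee_rot: [0.645, -0.367, 0.332, -0.583]
force: [8.5, -1.4, 4.7]
grip_width: 0.092
lid est (np.float64(0.8762932862815405), np.float64(1.4665014296402887)) (np.float64(0.8707992797125443), np.float64(0.8333310228319988))
17.2333 [532.7 301.9 301.1] [ 8.5 -1.4  4.7] [ 0.39  0.22  1.52 -0.19  0.88  0.37] 0.092
```

View pics/f_top.png

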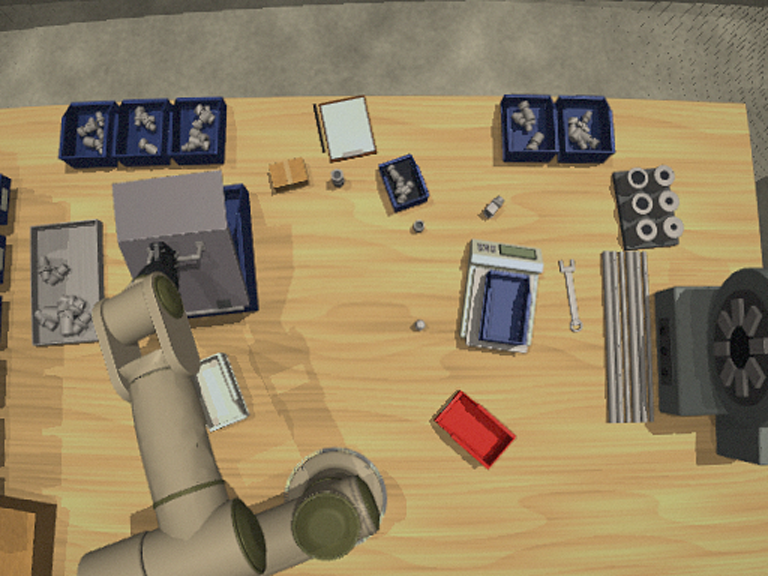

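View pics/f_side.png

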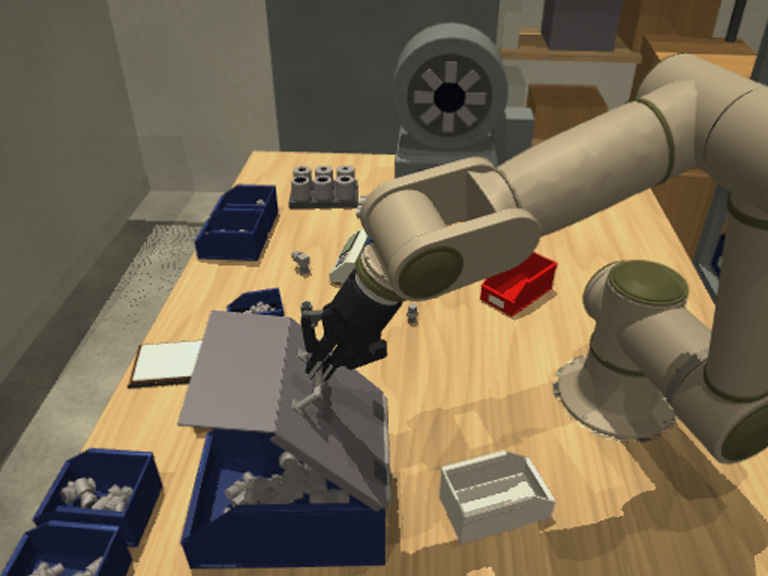

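The top view shows the bin on the plate (506,307), the lid held open (190,250) and every bystander where it was. The side view agrees. Handing in.

```bash
python3 -c "
from rig import ctrl,sense
print(ctrl.finish_job()); s=sense(); print(s['time_s'],s['eef_pos'],s['grip_width'])"
```

```text
the job is handed in; nothing more can be done
None
the job is handed in; nothing more can be done
```

I put the empty blue bin on the scale's load plate and let go of it. Then I pinched the stock bin's lid handle, lifted the lid to about 50 degrees and handed in at about 17.3 s with the gripper still holding it.

- **Small bin:** the two cameras disagreed, with offsets of opposite sign: about −1.5 mm and +3.6 mm lengthwise, and about ±3 mm across. On average the bin is within about 1 mm of the plate's centre. It is square to within 1–2°, with some scatter between edges. The plate's direction had an uncertainty of about 1°, and I turned the bin by 0.019 rad before releasing it to match a better edge fit.
- **Lid:** from the arm's pose, the final angle is 0.871–0.876 rad (target 0.873). Just before the last small correction, the lid-corner points in the pictures gave 0.84–0.86. The arm then read 0.853–0.859, so the two agreed to about 1°. Two handle points scattered more, at 0.84 and 0.88, and I did not repeat the picture measurement at the final angle. The grip held steady over half a second of waiting.
- **Forces and surroundings:** the highest wrist force I saw was about 18 N, when the fingers closed on the handle about 3 mm off centre, and I corrected that. The last pictures showed the other items where they were.

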